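# Hang the modelling-tool plate on the cleat rack

## Task

Take the blue tool plate from its slanted easel by the black handle and hang it on the rack: tilt it well back (bottom towards you, top going up behind the red bar), hook its rear strip over the aluminium cleat at least two finger-widths to the right (as the robot sees it) of the yellow stop, and let it swing down until it hangs upright and fully home. Then slide it along the cleat to the left until you feel it press against the yellow stop, without ramming it, and let go. Leave the other things on the table where they are.

Things in the scene. Friction and masses are not known exactly. Their poses are not given: they have to be found in the camera images.
- grip (a point): Centre of the black handle's gripping part. The handle is a bar 20 mm wide (y), 22 high (z), standing straight out 52 mm from the blue tool plate's front. Plate axes: x out of its back, y along its width to its left, z up. This point is at x -44, y 0, z +55 mm from the plate's origin (40 mm in front of the face). Two flat modelling tools on the face are decoration, 14 mm proud.
- plate: Blue tool plate, 120 wide (y), 128 high (z), 8 mm thick (x), 0.3 to 0.55 kg; origin at the middle of its bottom edge, mid-thickness. It starts leaning back 35 deg (its z axis tilted towards the easel's +x).
- strip (a point): Middle of the lower edge of the plate's rear strip, at x 20, y 0, z 82 mm in plate axes. The strip is aluminium, full width, 5 mm thick, slanting backwards and down at 45 deg: its underside leaves the back face (x 4) at z 98 and ends at this edge; the end's upper corner is x 23.5, z 85.5. The plate rises 30 mm above z 98.
- edge (a point): Middle of the plate's left side edge (y +60, z 64 mm): the side that meets the stop.
- rack: Fixed rack; origin on the table below the middle of its upper board's front face; x into the board (away from the robot), y left along the cleat, z up. Board face at x 0, z 235 to 275 mm, open above. Posts at y -200 and +200, 30 mm wide. Plate properly hung: upright, its back against cleat edge and lower batten, its origin at x -26, z 172 mm, its top 11 mm below the red bar.
- cleat (a point): Middle of the cleat's upper edge, at x -18.5, y 0, z 266.5 mm in rack axes. The aluminium cleat is 340 mm long (y -170 to +170), 5 mm thick, slanting out of the board and up at 45 deg: upper surface from x 0, z 248 to this edge; it reaches out to x -22 at z 263.
- bar (a point): Middle of the underside of the red bar over the cleat: x -26 to -56, z 311 to 331 mm in rack axes, full width, held by an arm at each post. It is in the way of a tool that points straight down at the hung plate, and it stops an upright plate from being lifted over the cleat.
- batten (a point): Middle of the face of the lower wooden batten that the hung plate's back rests on: x -22, z 180 to 205 mm in rack axes.
- stop: Yellow stop block fixed on the cleat's left half, 36 (x) x 12 (y) x 60 (z) mm, axes as the rack's; origin at the middle of the lower edge of its back, so the face that meets the plate is at y -6 mm. It does not move. The hung plate slides with 2 to 10 N of drag, in jerks, if it is not pushed into the rack, else it jams: ease the grip's load first.
- easel: Fixed wooden easel, 150 mm wide, board leaning 35 deg from vertical with a ledge under the plate; origin on the table; x from its front to its back, z up. The plate's origin stands 30 mm above this origin, up to 10 mm to either side (y).
- stool: bystander: three-legged cork-coloured model stool, 72 mm across, 90 mm high; origin under its centre
- jar: bystander: glass jar, 60 mm across, 85 mm high; origin under its centre
- offcut: bystander: pale wood offcut 110 x 50 x 30 mm
- slab: bystander: grey cast lump 80 x 60 x 35 mm
- spatula: bystander: spatula lying on the table
- mallet: bystander: hammer lying on the table
- cup: bystander: white cup, 70 mm across, 80 mm high; origin under its centre

How it is judged (in metres and radians):
On the way, in this order (a step that is already met when the one before it is completed fails the run):
1. the plate, tilted back, has its strip's lower edge behind the cleat's edge (x of strip in the frame of rack between -0.0185 and 0.01 m and z of strip in the frame of rack between 0.24 and 0.266 m and angle between plate's own z axis and vertical between 0.24 and 0.9 rad), for 0.05 s.
2. the plate hangs upright and fully home on the cleat, more than 10 mm to the right of the stop (x of plate in the frame of rack between -0.03 and -0.021 m and z of plate in the frame of rack between 0.165 and 0.1765 m and angle between plate's own z axis and vertical below 0.07 rad and angle between the y axis of plate and the y axis of rack, either way round below 0.07 rad and y of edge in the frame of stop below -0.016 m), for 0.2 s.
3. the plate, still hung, is pressed against the stop with more than 2 N (x of plate in the frame of rack between -0.03 and -0.021 m and z of plate in the frame of rack between 0.165 and 0.1765 m and angle between plate's own z axis and vertical below 0.07 rad and angle between the y axis of plate and the y axis of rack, either way round below 0.07 rad and contact force between plate and stop above 2 N), for 0.1 s.
At the end, for the whole second after the job is handed in: The plate hangs upright (within 4 deg) and in line with the cleat, its height within about 4.5 mm and its depth within about 4.5 mm of fully home, its left edge within 2.5 mm of the stop, at rest and released (x of plate in the frame of rack between -0.03 and -0.021 m and z of plate in the frame of rack between 0.165 and 0.1765 m and angle between plate's own z axis and vertical below 0.07 rad and angle between the y axis of plate and the y axis of rack, either way round below 0.07 rad and y of edge in the frame of stop between -0.0085 and -0.003 m and linear speed of plate below 0.01 m/s); the robot touches nothing.
It fails at once if the plate is rammed against the stop (over 40 N) (contact force between plate and stop above 40 N).
It fails at once if a bystander is moved more than 30 mm (distance of any of stool, jar, offcut, slab, spatula, mallet, cup from where it was at the start of the episode above 0.03 m).
It also fails if it takes over 67 s, if anything falls off the work surface, if the arm or the gripper's body presses on something with over 40 N, if the wrist force passes 120 N, or if a joint passes its speed limit or range.

## Robot

A 7-joint arm with a two-finger parallel gripper is mounted at the origin on the work surface. World frame = base frame: x ahead of the robot, y to its left, z up, the work surface at z = 0. Lengths are in mm, angles in rad, forces in N, time in s.
With the tool pointing down it reaches from about 350 to 900 mm from the base axis. Payload 19.9 kg.
Tool frame: the origin (TCP) lies on the centre line of the jaws, within the pads' length; the fingertips stand 25 mm ahead of it and the grasp point (between the pads) lies 6 mm ahead of it (manip.tip_reach is the distance from the TCP to the fingertips, in mm); y points along the fingers, x is the direction in which the jaws open and shut, and the axes are right-handed (so a half turn about y gives the same grasp; the last joint's range is limited). The gripper opens to 85 mm and grips with 20 to 120 N. Pads are 22 mm wide; open, the fingers measure 114 mm over their backs; the gripper's body (76 mm by 85 mm) begins 54 mm behind the grasp point. The pads swing forward as they close: fully open they stand 13 mm farther back than shut.
Start: joints at [-1.387, 0.417, -0.01, 1.614, 0.005, 1.111, -0.053], TCP at [139.919, 609.119, 256.26] pointing down, gripper open.
Joint ranges: [-2.81, 2.81], [-0.39, 2.02], [-1.27, 1.25], [0.06, 2.57], [-1.19, 4.33], [0.19, 2], [-2.82, 2.82]. Speed limits (rad/s): [1.89, 1.89, 2.39, 2.39, 3.01, 3.01, 3.01].

## Interface

Orientations are given as a rotation vector (axis times angle).
In Python, from bench import manip gives the robot as it stands.
- The arm moves only by the tool apply_moves, never from a script. Its argument "commands" is a list of rows, each a list of 7 numbers: the turn, a rotation vector about the tool's x, y, z in degrees, then the shift along the tool's x, y, z in mm, then the opening in per cent of the stroke, from 0 (shut) to 100 (fully open). A call has 1 to 5 rows; each row is the pose to reach, as a shift and turn from the pose measured when the call began, along the tool's axes at that moment; what a row does not reach only later rows make up. A row lasts 1/10 s, in which the tool goes at most 50 mm and 8.59 degrees, less where a joint would pass 70% of its speed; a pose out of reach is approached as far as the arm can. A call with a gripper value outside its range is refused whole. The fingers move at their own pace and stop on an object; "grip_force" is the grip in N (left out, the last holds). Time passes only in rows, so rows that repeat a pose let the fingers close. It gives the time, the measured TCP pose, the force and the opening at its end, in the units of the state.
- manip.get_obs(): the state, without advancing time (a new reading comes with each control period).
- manip.get_image(name): name is "scene" or "top" or "wrist"; returns the picture (384x512x3 uint8, red, green, blue); there is no depth.
- manip.camera_info(name): a dict with "intrinsics" (3x3 intrinsics, pixels), "k1" (the pictures are not rectified: a ray, as slopes to the right and down, at radius r is drawn at 1 + k1 r^2 times it, then the intrinsics apply), "eye" and "attitude" of the camera in the world; the wrist camera has in their place "mount" (4x4, takes a point from camera to tool coordinates, whose origin is the TCP and whose axes are the tool frame's). Camera axes: x right, y down, z forward; pixel columns grow to the right and rows downward; lengths in mm; the calibration is good to about 2 mm. A picture is of the moment at which its call begins: read the wrist's pose just before it. camera_info takes no time and is no camera call.
- manip.finish_job(): hands the job in, once; it reports no verdict.
The state is a dict: "time": time; "joints": joint angles; "qvel": joint speeds; "joint_torque": joint torques, N m; "ee_pos": TCP position; "tool_rot": TCP orientation; "ft_force": force on the tool from outside, world axes, zero at the start; "wrist_torque": the same for the moment, N m; "gripper_width": finger opening in mm.
Only numpy, scipy, OpenCV 4.12 (cv2) and the standard library are available. Lean on these libraries where they do the work, as an engineer would, in place of code of your own. Each camera call takes 0.05 s, during which the arm holds its last target. There are 200 camera calls.

## Working session

There is one attempt and no reset: what is moved stays moved. The work goes in short steps, Python scripts to look and compute and a tool call to move; the robot and the scene stay as the last step left them, time stands still between calls to the robot, and variables do not carry over. Pictures are saved under pics/ and viewed, about 8 in all and at most 12, crops included, and the job is handed in when it is done.

Besides the shell and the picture viewer there is one more tool, called after "Request:" as a command line: name --pt "numbers of a row" for each row, then --argument value for the rest. apply_moves: Moves the arm, as the interface text tells. Its arguments: {"type":"object","properties":{"commands":{"type":"array"},"grip_force":{"type":"number"}},"required":["commands"]}

```bash
ls; mkdir -p pics; python3 - <<'E'
from bench import manip
import cv2,numpy as np
o=manip.get_obs();print(o)
ims=[]
for n in("scene","top"):
    im=manip.get_image(n);cv2.imwrite(f"pics/{n}0.png",im[...,::-1]);print(n,manip.camera_info(n))
print(manip.camera_info("wrist"),manip.tip_reach)
E
```

```text
pics
{'time': 0.0, 'joints': array([-1.38646713,  0.41797754, -0.01030812,  1.61418307,  0.00475734,
        1.11068635, -0.0529674 ]), 'qvel': array([-0.00015338, -0.00069477,  0.00221198, -0.00042944,  0.00033255,
        0.00063364,  0.00072685]), 'joint_torque': array([ 6.70418121e-04, -8.64437485e+01,  6.79569058e-01, -4.34912610e+01,
        1.92674372e-02,  7.29649997e-03, -4.60499632e-05]), 'ee_pos': array([139.89490579, 608.81616046, 255.65428248]), 'tool_rot': array([-1.30846201, -1.0407018 ,  1.04215641]), 'ft_force': array([ 0.49193235, -0.21295732,  0.26340845]), 'wrist_torque': array([ 0.01059084,  0.01269515, -0.01454518]), 'gripper_width': 85.44676190334133}
scene {'intrinsics': array([[399.38342342,   0.        , 261.48438735],
       [  0.        , 399.38342342, 194.84059489],
       [  0.        ,   0.        ,   1.        ]]), 'k1': -0.07314034841457279, 'eye': array([1246.5948799 ,  222.45089438, 1093.90454352]), 'attitude': array([-1.48576605, -2.18469807,  0.79172122])}
top {'intrinsics': array([[433.41352233,   0.        , 253.49432295],
       [  0.        , 433.41352233, 188.28212747],
       [  0.        ,   0.        ,   1.        ]]), 'k1': -0.0015683006560703388, 'eye': array([ 365.66307743,  -51.48201647, 1434.70972672]), 'attitude': array([-2.13104262,  2.15742754, -0.18974935])}
{'intrinsics': array([[298.14234445,   0.        , 256.74094229],
       [  0.        , 298.14234445, 187.83137514],
       [  0.        ,   0.        ,   1.        ]]), 'k1': -0.05601815715408096, 'mount': array([[ 9.99999385e-01, -7.13889868e-04, -8.48695685e-04,
        -3.95883809e-01],
       [ 6.34392913e-04, -2.59473339e-01,  9.65750063e-01,
        -1.17239736e+02],
       [-9.09653088e-04, -9.65750007e-01, -2.59472727e-01,
         6.63319411e+01],
       [ 0.00000000e+00,  0.00000000e+00,  0.00000000e+00,
         1.00000000e+00]])} 25.0
```

View pics/scene0.png

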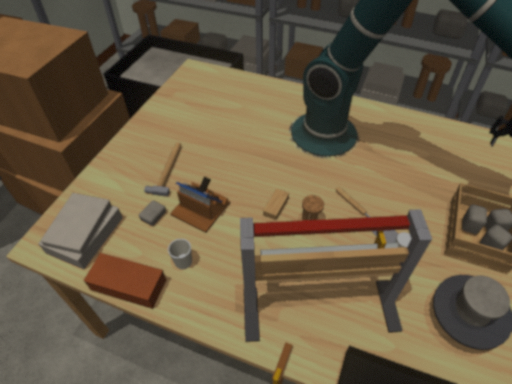

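View pics/top0.png

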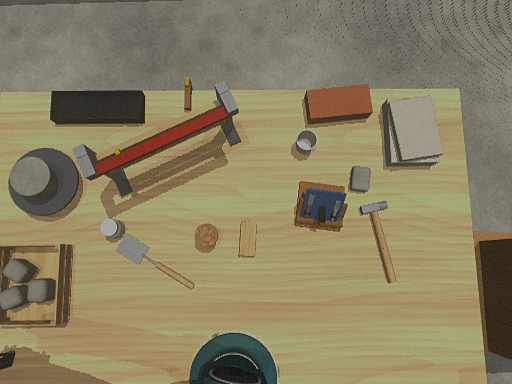

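```bash
cat > h.py <<'E'
import numpy as np,cv2
from scipy.spatial.transform import Rotation as R
from bench import manip
def cam(n,pose=None):
    i=manip.camera_info(n)
    if n=="wrist":
        T=np.eye(4);T[:3,:3]=R.from_rotvec(pose[1]).as_matrix();T[:3,3]=pose[0];T=T@i["mount"]
        return i["intrinsics"],i["k1"],T[:3,3],T[:3,:3]
    return i["intrinsics"],i["k1"],i["eye"],R.from_rotvec(i["attitude"]).as_matrix()
def ray(c,uv):
    K,k,e,A=c;uv=np.asarray(uv,float)
    d=np.linalg.solve(K,np.append(uv,1))[:2];s=d.copy()
    for _ in range(20): s=d/(1+k*(s@s))
    v=A@np.append(s,1);return e,v/np.linalg.norm(v)
def onz(c,uv,z):
    e,v=ray(c,uv);return e+v*(z-e[2])/v[2]
def proj(c,p):
    K,k,e,A=c;q=A.T@(np.asarray(p,float)-e);s=q[:2]/q[2];s=s*(1+k*(s@s));return (K@np.append(s,1))[:2]
def tri(rs):
    M=sum(np.eye(3)-np.outer(v,v) for e,v in rs);b=sum((np.eye(3)-np.outer(v,v))@e for e,v in rs)
    return np.linalg.solve(M,b)
E
python3 - <<'E'
from h import *
for n in("scene","top"):
    im=cv2.imread(f"pics/{n}0.png");h=cv2.cvtColor(im,cv2.COLOR_BGR2HSV);c=cam(n)
    H,S,V=cv2.split(h)
    red=(((H<5)|(H>174))&(S>150)&(V>60)).astype(np.uint8)
    blue=((H>100)&(H<125)&(S>100)).astype(np.uint8)
    yel=((H>20)&(H<30)&(S>180)&(V>140)).astype(np.uint8)
    print(n, "eye ray centre",R.from_matrix(c[3]).as_euler('xyz'))
    for nm,m in(("red",red),("blue",blue),("yel",yel)):
        k,l,st,ce=cv2.connectedComponentsWithStats(m)
        for j in np.argsort(-st[1:,4])[:3]+1:
            if st[j,4]<8: continue
            pts=np.argwhere(l==j)[:,::-1].astype(np.float32)
            print(nm,st[j],np.round(ce[j],1),cv2.boxPoints(cv2.minAreaRect(pts)).round(1).tolist())
    if n=="top":
        cr=cv2.hconcat([cv2.resize(im[160:250,280:370],None,fx=4,fy=4,interpolation=2),cv2.resize(im[110:200,75:165],None,fx=4,fy=4,interpolation=2)])
        cv2.imwrite("pics/c1.png",cr)
    else: cv2.imwrite("pics/c2.png",cv2.resize(im[200:280,235:435],None,fx=4,fy=4,interpolation=2))
E
```

```text
scene eye ray centre [-2.44738394e+00  1.67395435e-03  1.94773762e+00]
red [ 254  217  156   18 1517] [330.8 224.9] [[253.60000610351562, 222.6999969482422], [408.6000061035156, 215.39999389648438], [409.20001220703125, 227.1999969482422], [254.1999969482422, 234.60000610351562]]
blue [181 185  26  12  70] [194.2 190.4] [[180.6999969482422, 185.5], [182.0, 182.89999389648438], [206.6999969482422, 194.5], [205.5, 197.10000610351562]]
yel [274 369   6  11  39] [276.6 374.2] [[272.8999938964844, 378.20001220703125], [276.8999938964844, 368.20001220703125], [280.3999938964844, 369.6000061035156], [276.3999938964844, 379.6000061035156]]
yel [380 234   5   9  27] [382.2 237.9] [[379.3999938964844, 234.1999969482422], [382.1000061035156, 233.3000030517578], [384.8999938964844, 241.6999969482422], [382.20001220703125, 242.60000610351562]]
top eye ray centre [-2.98017377 -0.01422307 -1.58425168]
red [  95  107  132   68 1248] [161.7 139.5] [[93.69999694824219, 164.6999969482422], [222.89999389648438, 105.5], [227.39999389648438, 115.4000015258789], [98.30000305175781, 174.60000610351562]]
blue [301 189  45  32 566] [324.  202.3] [[300.6000061035156, 216.39999389648438], [304.29998779296875, 187.60000610351562], [345.3999938964844, 193.0], [341.6000061035156, 221.6999969482422]]
yel [185  77   4   8  31] [186.5  80.6] [[185.0, 77.0], [188.0, 77.0], [188.0, 84.0], [185.0, 84.0]]
yel [114 149   6   6  20] [116.6 151.2] [[114.0, 150.0], [117.19999694824219, 148.39999389648438], [119.19999694824219, 152.39999389648438], [116.0, 154.0]]
```

View pics/c1.png

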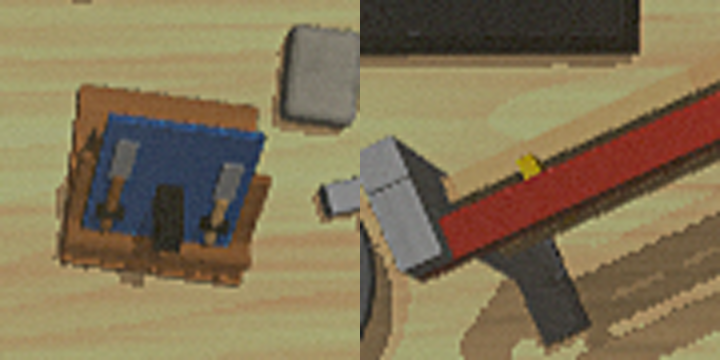

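View pics/c2.png

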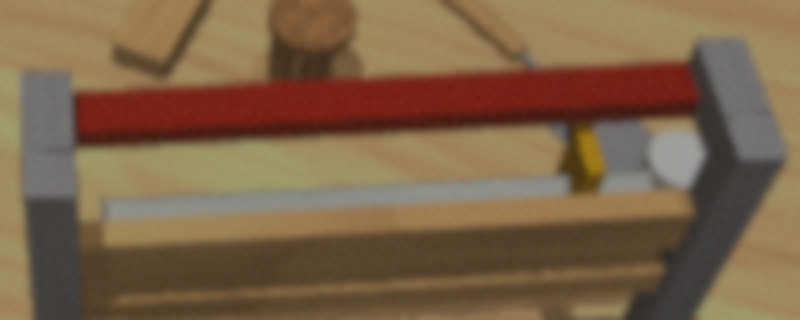

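```bash
cat >> h.py <<'E'
def edges(n,which):
    im=cv2.imread(f"pics/{n}0.png");H,S,V=cv2.split(cv2.cvtColor(im,cv2.COLOR_BGR2HSV))
    red=(((H<5)|(H>174))&(S>150)&(V>60)).astype(np.uint8)
    k,l,st,ce=cv2.connectedComponentsWithStats(red);m=l==1+np.argmax(st[1:,4])
    us=np.where(m.any(0))[0][4:-4];v=[(np.where(m[:,u])[0].min()-.5 if which=="up" else np.where(m[:,u])[0].max()+.5) for u in us]
    return us[0]-4,us[-1]+4,np.polyfit(us,v,1)
E
python3 - <<'E'
from h import *
out={}
for n,w in(("top","up"),("top","dn"),("scene","up")):
    a,b,p=edges(n,w);c=cam(n)
    A=onz(c,(a,np.polyval(p,a)),331);B=onz(c,(b,np.polyval(p,b)),331)
    d=(A-B)[:2]; 
    if d[1]<0:d=-d
    yaw=np.arctan2(-d[0],d[1]);print(n,w,A.round(1),B.round(1),"len",np.linalg.norm(d).round(1),"yaw",np.degrees(yaw).round(2),"mid",((A+B)/2).round(1))
ct,cs=cam("top"),cam("scene")
print("stop",tri([ray(ct,(116.6,151.2)),ray(cs,(382.2,237.9))]))
# red bar mid offset and cleat ends in scene crop: (103,208),(~695,185)?
for uv in((235+103/4,200+208/4),): print("cleat right end",onz(cs,uv,265))
for z in (128,132,137,140): print(z,*[onz(ct,(280+x/4,160+y/4),z)[:2].round(1) for x,y in((110,115),(265,132))])
print("handle tip",[ (z,onz(ct,(280+168/4,160+247/4),z)[:2].round(1)) for z in(85,105,115)])
E
```

```text
top up [612.6 340.2 331. ] [7.71e+02 6.00e-01 3.31e+02] len 374.7 yaw 25.0 mid [691.8 170.4 331. ]
top dn [583.5 338.9 331. ] [7.404e+02 7.000e-01 3.310e+02] len 372.8 yaw 24.88 mid [662.  169.8 331. ]
scene up [745.    3.6 331. ] [588.3 341.6 331. ] len 372.5 yaw 24.87 mid [666.7 172.6 331. ]
stop [653.99392389 294.69076152 303.37175686]
cleat right end [773.27189638  31.67559226 265.        ]
128 [ 574.9 -238.2] [ 560.4 -356.5]
132 [ 574.3 -237.6] [ 559.8 -355.6]
137 [ 573.5 -236.9] [ 559.1 -354.4]
140 [ 573.  -236.5] [ 558.6 -353.7]
handle tip [(85, array([ 476.9, -286.2])), (105, array([ 475.3, -282.7])), (115, array([ 474.4, -281. ]))]
```

```bash
cat >> h.py <<'E'
def frame(yaw): 
    return np.array([np.cos(yaw),np.sin(yaw),0]),np.array([-np.sin(yaw),np.cos(yaw),0])
def toolR(yaw,down,sgn):
    "tool y points along yaw, 'down' deg below horizontal; tool x = sgn*left axis"
    X,Y=frame(yaw);d=np.radians(down);y=X*np.cos(d)-np.array([0,0,np.sin(d)]);x=sgn*Y
    return np.column_stack([x,y,np.cross(x,y)])
def goto(Rt,p):
    o=manip.get_obs();R0=R.from_rotvec(o["tool_rot"]).as_matrix()
    tv=np.degrees(R.from_matrix(R0.T@Rt).as_rotvec());sv=R0.T@(np.asarray(p)-o["ee_pos"])
    print("turn",tv.round(1),"|%.1f|"%np.linalg.norm(tv),"shift",sv.round(1),"|%.0f|"%np.linalg.norm(sv))
def st():
    o=manip.get_obs();R0=R.from_rotvec(o["tool_rot"]).as_matrix()
    print("t %.2f"%o["time"],"p",o["ee_pos"].round(1),"q",o["joints"].round(3),"y",R0[:,1].round(3),"x",R0[:,0].round(3),"F",o["ft_force"].round(1),"M",o["wrist_torque"].round(2),"w %.1f"%o["gripper_width"]);return o
E
python3 - <<'E'
from h import *
st()
for s in(1,-1):
    for ya in (60,40,20,-7): goto(toolR(np.radians(ya),90,s),(520,200,430))
E
```

```text
t 0.10 p [139.9 608.8 255.7] q [-1.386  0.418 -0.01   1.614  0.005  1.111 -0.053] y [-0.    -0.001 -1.   ] x [ 0.224  0.975 -0.001] F [ 0.1  0.6 -0.3] M [ 0.03  0.05 -0.01] w 85.4
turn [ -0.  -72.9  -0.1] |72.9| shift [-313.5 -173.9 -462. ] |585|
turn [ -0.  -52.9  -0.1] |52.9| shift [-313.5 -173.9 -462. ] |585|
turn [ -0.  -32.9  -0.1] |32.9| shift [-313.5 -173.9 -462. ] |585|
turn [ 0.  -5.9 -0.1] |5.9| shift [-313.5 -173.9 -462. ] |585|
turn [ 1.000e-01  1.071e+02 -0.000e+00] |107.1| shift [-313.5 -173.9 -462. ] |585|
turn [ 1.000e-01  1.271e+02 -0.000e+00] |127.1| shift [-313.5 -173.9 -462. ] |585|
turn [ 1.000e-01  1.471e+02 -0.000e+00] |147.1| shift [-313.5 -173.9 -462. ] |585|
turn [1.000e-01 1.741e+02 0.000e+00] |174.1| shift [-313.5 -173.9 -462. ] |585|
```

```bash
python3 - <<'E'
from h import *
goto(toolR(np.radians(25),60,1),(480,90,400))
goto(toolR(np.radians(25),60,1),(330,330,400))
E
```

```text
turn [-28.9 -37.  -10. ] |48.0| shift [-429.7 -143.8 -447.7] |637|
turn [-28.9 -37.  -10. ] |48.0| shift [-229.4 -144.  -247.7] |367|
```

Request:
apply_moves --pt "-5 -6 -2 -25 -40 -20 100" --pt "-10 -12 -4 -55 -75 -50 100" --pt "-15 -18 -5 -90 -110 -85 100" --pt "-20 -24 -7 -125 -130 -120 100" --pt "-24 -30 -8 -160 -144 -155 100"

```text
time: 0.6
ee_pos: [244.9, 434.0, 394.5]
tool_rot: [-1.288, -1.805, 1.125]
ft_force: [1.7, 0.9, 1.0]
gripper_width: 85.3
```

```bash
python3 - <<'E'
from h import *
st();goto(toolR(np.radians(25),60,1),(480,90,400))
E
```

```text
t 0.60 p [244.9 434.  394.5] q [-1.358 -0.075  0.037  1.947  0.418  1.045  0.391] y [ 0.398  0.152 -0.905] x [-0.312  0.95   0.022] F [1.7 0.9 1. ] M [-0.13  0.37 -0.  ] w 85.3
turn [-4.7 -6.6 -2. ] |8.4| shift [-400.    36.4 -111.1] |417|
```

Request:
apply_moves --pt "-1 -1 0 -50 5 -14 100" --pt "-2 -3 -1 -100 10 -28 100" --pt "-3 -4 -1 -150 14 -42 100" --pt "-4 -5 -1 -200 18 -56 100" --pt "-5 -7 -2 -250 23 -70 100"

```text
time: 1.1
ee_pos: [386.4, 227.0, 397.8]
tool_rot: [-1.256, -1.979, 1.139]
ft_force: [1.1, 0.7, 0.5]
gripper_width: 85.3
```

```bash
python3 - <<'E'
from h import *
st();goto(toolR(np.radians(25),60,1),(480,90,400))
E
```

```text
t 1.10 p [386.4 227.  397.8] q [-1.201 -0.358  0.392  2.154  0.421  0.855  1.013] y [ 0.458  0.213 -0.863] x [-0.428  0.904 -0.004] F [1.1 0.7 0.5] M [-0.2   0.41 -0.02] w 85.3
turn [ 0.3  0.4 -0. ] |0.5| shift [-163.9   11.7  -23.1] |166|
```

Request:
apply_moves --pt "0 0 0 -40 5 -5 100" --pt "0 0 0 -80 10 -10 100" --pt "0 0 0 -120 12 -16 100" --pt "0 0 0 -164 12 -23 100" --pt "0 0 0 -164 12 -23 100"

```text
time: 1.6
ee_pos: [482.3, 84.9, 400.2]
tool_rot: [-1.261, -1.974, 1.134]
ft_force: [-0.9, 1.9, 0.5]
gripper_width: 85.5
```

```bash
python3 - <<'E'
from h import *
o=st();im=manip.get_image("wrist");cv2.imwrite("pics/w1.png",im[...,::-1]);np.savez("w1.npz",p=o["ee_pos"],r=o["tool_rot"])
E
```

```text
t 1.60 p [482.3  84.9 400.2] q [-1.144 -0.363  0.767  2.082  0.286  0.805  1.52 ] y [ 0.459  0.211 -0.863] x [-0.422  0.907 -0.003] F [-0.9  1.9  0.5] M [-0.19  0.53  0.04] w 85.5
```

View pics/w1.png

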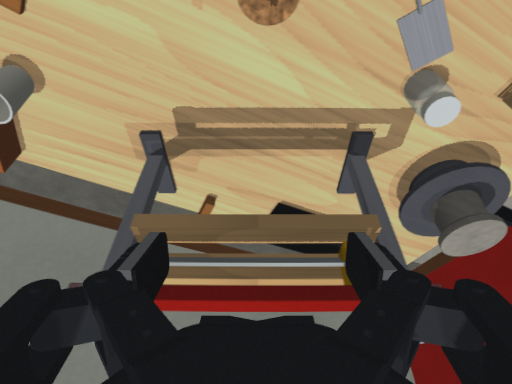

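```bash
python3 - <<'E'
from h import *
d=np.load("w1.npz");c=cam("wrist",(d["p"],d["r"]))
im=cv2.imread("pics/w1.png")
X,Y=frame(np.radians(24.9));O=np.array([715.3,188,0])
W=lambda x,y,z:O+X*x+Y*y+np.array([0,0,z])
for nm,x,z in(("bat bot",-22,180),("bat top",-22,205),("cleat lip",-22,263),("cleat edge",-18.5,266.5),("bar fb",-56,311),("bar ft",-56,331),("bar rt",-26,331)):
    print(nm,[proj(c,W(x,y,z)).round(1).tolist() for y in(-80,0,80)])
print("stop",[proj(c,W(-18,y,z)).round(1).tolist() for y,z in((116,270),(116,300))])
g=im.astype(int)
for u in (200,256,320):
    print(u,[(v,tuple(g[v,u])) for v in range(208,316,2)])
E
```

```text
bat bot [[201.4, 214.3], [254.1, 214.5], [306.9, 214.6]]
bat top [[199.2, 227.5], [253.9, 227.8], [308.8, 227.9]]
cleat lip [[193.2, 262.6], [253.5, 263.0], [313.9, 263.0]]
cleat edge [[193.3, 266.3], [253.5, 266.7], [313.8, 266.7]]
bar fb [[182.4, 284.3], [252.8, 284.9], [323.4, 284.8]]
bar ft [[179.3, 301.3], [252.6, 302.0], [326.1, 301.9]]
bar rt [[184.2, 312.2], [252.8, 312.8], [321.7, 312.7]]
stop [[341.2, 269.2], [345.7, 290.6]]
200 [(208, (np.int64(90), np.int64(126), np.int64(153))), (210, (np.int64(49), np.int64(73), np.int64(95))), (212, (np.int64(32), np.int64(53), np.int64(78))), (214, (np.int64(56), np.int64(83), np.int64(106))), (216, (np.int64(61), np.int64(87), np.int64(108))), (218, (np.int64(60), np.int64(86), np.int64(107))), (220, (np.int64(60), np.int64(87), np.int64(107))), (222, (np.int64(60), np.int64(86), np.int64(107))), (224, (np.int64(61), np.int64(87), np.int64(107))), (226, (np.int64(59), np.int64(86), np.int64(106))), (228, (np.int64(57), np.int64(82), np.int64(101))), (230, (np.int64(59), np.int64(85), np.int64(105))), (232, (np.int64(58), np.int64(84)
[... 7066 characters left out ...]
nt64(15), np.int64(77))), (290, (np.int64(16), np.int64(17), np.int64(78))), (292, (np.int64(15), np.int64(18), np.int64(78))), (294, (np.int64(14), np.int64(18), np.int64(78))), (296, (np.int64(15), np.int64(17), np.int64(77))), (298, (np.int64(19), np.int64(19), np.int64(78))), (300, (np.int64(18), np.int64(22), np.int64(102))), (302, (np.int64(23), np.int64(27), np.int64(144))), (304, (np.int64(23), np.int64(28), np.int64(144))), (306, (np.int64(22), np.int64(27), np.int64(145))), (308, (np.int64(21), np.int64(25), np.int64(145))), (310, (np.int64(21), np.int64(24), np.int64(145))), (312, (np.int64(107), np.int64(115), np.int64(117))), (314, (np.int64(111), np.int64(119), np.int64(115)))]
```

```bash
python3 - <<'E'
from h import *
Rt=toolR(np.radians(-7),60,1);G=np.array([486.4,-286.6,100.3])
print(G-130*Rt[:,1]);goto(Rt,G-130*Rt[:,1])
E
```

```text
[ 421.88450014 -278.67849268  212.88330249]
turn [ 0.4 27.9 16. ] |32.1| shift [-306.1   56.5  275.4] |416|
```

Request:
apply_moves --pt "0 3 2 -40 0 25 100" --pt "0 7 4 -75 0 55 100" --pt "0 10 6 -110 5 85 100" --pt "0 14 8 -145 10 115 100" --pt "0 18 10 -180 15 145 100"

```text
time: 2.15
ee_pos: [450.2, -126.3, 313.3]
tool_rot: [-1.531, -1.659, 0.947]
ft_force: [1.3, -0.1, -0.0]
gripper_width: 85.1
```

```bash
python3 - <<'E'
from h import *
st();Rt=toolR(np.radians(-7),60,1);G=np.array([486.4,-286.6,100.3])
goto(Rt,G-130*Rt[:,1])
E
```

```text
t 2.15 p [ 450.2 -126.3  313.3] q [-0.761 -0.355  0.907  2.248  0.247  0.609  1.667] y [ 0.503  0.043 -0.863] x [-0.077  0.997  0.005] F [ 1.3 -0.1 -0. ] M [-0.11  0.48 -0.03] w 85.1
turn [0.3 9.7 6. ] |11.4| shift [-150.3   65.9   84.7] |185|
```

Request:
apply_moves --pt "0 2 1 -35 15 20 100" --pt "0 5 3 -75 30 42 100" --pt "0 8 5 -115 48 64 100" --pt "0 10 6 -150 66 85 100" --pt "0 10 6 -150 66 85 100"

```text
time: 2.65
ee_pos: [423.3, -223.1, 238.9]
tool_rot: [-1.591, -1.51, 0.866]
ft_force: [0.2, 0.7, 0.4]
gripper_width: 85.8
```

```bash
python3 - <<'E'
from h import *
o=st();im=manip.get_image("wrist");cv2.imwrite("pics/w2.png",im[...,::-1]);np.savez("w2.npz",p=o["ee_pos"],r=o["tool_rot"])
E
```

```text
t 2.65 p [ 423.3 -223.1  238.9] q [-0.666 -0.072  1.226  2.293 -0.42   0.478  2.404] y [ 0.479 -0.008 -0.878] x [0.069 0.997 0.029] F [0.2 0.7 0.4] M [0.05 0.42 0.  ] w 85.8
```

View pics/w2.png

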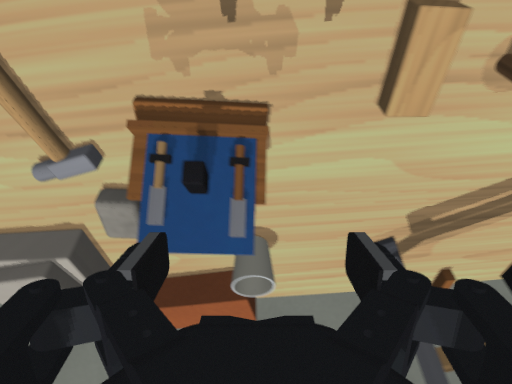

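```bash
cat > kin.py <<'E'
import numpy as np,itertools
from scipy.spatial.transform import Rotation as R
from scipy.optimize import least_squares
D=[([139.9,608.8,255.7],[-1.386,.418,-.01,1.614,.005,1.111,-.053],[0,-.001,-1],[.224,.975,-.001]),
([244.9,434,394.5],[-1.358,-.075,.037,1.947,.418,1.045,.391],[.398,.152,-.905],[-.312,.95,.022]),
([386.4,227,397.8],[-1.201,-.358,.392,2.154,.421,.855,1.013],[.458,.213,-.863],[-.428,.904,-.004]),
([482.3,84.9,400.2],[-1.144,-.363,.767,2.082,.286,.805,1.52],[.459,.211,-.863],[-.422,.907,-.003]),
([450.2,-126.3,313.3],[-.761,-.355,.907,2.248,.247,.609,1.667],[.503,.043,-.863],[-.077,.997,.005]),
([423.3,-223.1,238.9],[-.666,-.072,1.226,2.293,-.42,.478,2.404],[.479,-.008,-.878],[.069,.997,.029])]
Rz=lambda a:R.from_euler('z',a).as_matrix();Ry=lambda a:R.from_euler('y',a).as_matrix()
def fk(q,P,s):
    c1,h,L1,a1,L2,a2,L3,a3,c7=P
    M=Rz(s[0]*q[0]+c1);p=np.array([0,0,h])
    M=M@Ry(q[1]);p=p+M@[0,0,L1];M=M@Rz(s[1]*q[2]);p=p+M@[a1,0,0]
    M=M@Ry(q[3]);p=p+M@[a2,0,L2];M=M@Rz(s[2]*q[4])@Ry(q[5]);p=p+M@[a3,0,L3]
    M=M@Rz(s[3]*q[6]+c7);return p,M[:,2],M[:,0]
def res(P,s):
    return np.concatenate([np.r_[(np.subtract(f[0],p))/300,np.subtract(f[1],y),np.subtract(f[2],x)] for p,q,y,x in D for f in[fk(q,P,s)]])
E
python3 - <<'E'
from kin import *
b=[]
for s in itertools.product((1,-1),repeat=4):
    for c in (0,1.57,3.14,-1.57):
        for c7 in(0,3.14): b.append((lambda r:(r.cost,s,r.x))(least_squares(res,[c,330,400,0,400,0,250,0,c7],args=(s,))))
b.sort(key=lambda t:t[0])
for t in b[:3]:print(t[0],t[1],t[2].round(3))
E
```

```text
0.0029074105527004484 (-1, -1, -1, -1) [-4.10000e-02  2.92750e+02  5.08079e+02 -1.38230e+01  4.69180e+02
 -1.90790e+01  3.15674e+02 -5.26000e+00  3.10400e+00]
0.0029074105527005924 (-1, -1, -1, -1) [-4.10000e-02  2.92750e+02  5.08079e+02 -1.38230e+01  4.69180e+02
 -1.90790e+01  3.15674e+02 -5.26000e+00  3.10400e+00]
0.0029074105527006912 (-1, -1, -1, -1) [-4.10000e-02  2.92750e+02  5.08079e+02 -1.38240e+01  4.69180e+02
 -1.90790e+01  3.15675e+02 -5.26000e+00  3.10400e+00]
```

```bash
cat > sim.py <<'E'
from kin import *
from h import toolR,frame
S=(-1,-1,-1,-1);P=[-.041,292.75,508.08,-13.82,469.18,-19.08,315.67,-5.26,3.104]
LO=np.array([-2.81,-.39,-1.27,.06,-1.19,.19,-2.82]);HI=np.array([2.81,2.02,1.25,2.57,4.33,2,2.82])
def fkm(q):
    p,y,x=fk(q,P,S);return p,np.column_stack([x,y,np.cross(x,y)])
def err(q,p,Rt):
    a,A=fkm(q);return np.r_[(p-a)/300,R.from_matrix(Rt@A.T).as_rotvec()]
def jac(q):
    f=lambda q,e=1e-5:np.array([(err(q,*fkm(q+e*np.eye(7)[i])))/e for i in range(7)]).T
    return f(q)
def follow(q,p,Rt,n=40):
    "straight path, damped min-norm steps clamped at limits"
    q=np.array(q,float);p0,R0=fkm(q);rv=R.from_matrix(R0.T@Rt).as_rotvec()
    for k in list(range(1,n+1))+[n]*15:
        t=k/n;pt=p0+(np.array(p)-p0)*t;Rk=R0@R.from_rotvec(rv*t).as_matrix();free=np.ones(7,bool)
        for _ in range(4):
            J=jac(q)*free;e=err(q,pt,Rk);dq=J.T@np.linalg.solve(J@J.T+1e-4*np.eye(6),e)
            bad=((q+dq<LO+.01)|(q+dq>HI-.01))&free
            if not bad.any():break
            free&=~bad
        q=np.clip(q+np.clip(dq,-.2,.2),LO+.01,HI-.01)
    e=err(q,p,Rt);return q,np.linalg.norm(e[:3])*300,np.degrees(np.linalg.norm(e[3:]))
E
python3 - <<'E'
from sim import *
import h
q0=h.manip.get_obs()["joints"];G=np.array([486.4,-286.6,100.3])
X,Y=frame(np.radians(24.9));O=np.array([715.3,188,0])
def rackpose(ox,oz,tilt,phi,s,y=0):
    t=np.radians(tilt);g=O+X*(ox-44*np.cos(t)+55*np.sin(t))+Y*y+np.array([0,0,oz+44*np.sin(t)+55*np.cos(t)])
    Rt=toolR(np.radians(24.9),phi+tilt,s);return g-6*Rt[:,1],Rt
for s in(1,-1):
  for phi in (15,25,35,45):
    Rt=toolR(np.radians(-7),phi+35,s);out=[];q=q0
    if s<0: q,*e=follow(q,np.array([423,-223,320]),toolR(np.radians(-7),85,-1),80)
    for nm,(p,Q) in dict(pre=(G-100*Rt[:,1],Rt),grasp=(G-6*Rt[:,1],Rt),lift=(G+[0,0,250],Rt),mid=(np.array([520,0,380]),toolR(.2,phi+35,s)),
        pre2=rackpose(-130,170,45,phi,s),ins=rackpose(-82,217,45,phi,s),t25=rackpose(-55,190,20,phi,s),up=rackpose(-26,172,0,phi,s)).items():
        q,a,b=follow(q,p,Q);out.append((nm,round(a,1),round(b,1),q.round(2).tolist()))
    print(s,phi);[print("  ",*o) for o in out if o[0] in("grasp","ins","t25","up")]
E
```

```text
1 15
   grasp 24.4 9.2 [1.3, 0.43, -0.69, 2.22, -0.65, 0.21, 2.8]
   ins 0.0 0.0 [0.52, 0.31, -0.9, 1.9, 0.29, 0.53, 1.51]
   t25 0.0 0.0 [0.88, 0.51, -1.26, 2.23, 2.5, 0.28, -0.51]
   up 0.0 0.0 [0.85, 0.93, -1.22, 2.37, 3.14, 0.83, -0.72]
1 25
   grasp 5.4 2.0 [0.93, 0.37, -0.35, 2.22, -0.76, 0.21, 2.81]
   ins 0.0 0.0 [0.24, 0.33, -0.6, 1.76, 0.18, 0.77, 1.6]
   t25 0.0 0.0 [0.83, 0.45, -1.22, 2.13, 1.36, 0.22, 0.56]
   up 0.0 0.0 [0.86, 0.77, -1.26, 2.32, 2.87, 0.61, -0.65]
1 35
   grasp 0.0 0.0 [0.18, 0.41, 0.48, 2.14, -0.87, 0.47, 2.81]
   ins 0.0 0.0 [-0.48, 0.38, 0.29, 1.61, -0.18, 1.0, 1.88]
   t25 0.0 0.0 [-0.32, 0.22, 0.13, 2.01, -0.54, 0.36, 2.26]
   up 28.2 12.0 [0.02, 0.24, -0.22, 2.08, -1.05, 0.21, 2.79]
1 45
   grasp 0.0 0.0 [-0.2, 0.61, 0.94, 2.02, -0.88, 0.77, 2.73]
   ins 0.0 0.0 [-0.83, 0.6, 0.88, 1.46, -0.47, 1.3, 2.09]
   t25 0.0 0.0 [-0.9, 0.37, 0.83, 1.88, -0.66, 0.69, 2.31]
   up 8.7 3.7 [-0.14, 0.25, -0.07, 2.09, -1.05, 0.2, 2.79]
-1 15
   grasp 126.1 16.2 [-0.82, -0.06, 1.24, 2.56, 2.73, 0.21, 2.22]
   ins 83.2 24.7 [-1.63, -0.03, 1.22, 2.33, 1.98, 0.21, 2.
[... 160 characters left out ...]
1.24, 2.56, 2.15, 0.23, 2.78]
   ins 95.0 33.9 [-1.57, -0.04, 1.23, 2.36, 2.03, 0.23, 2.78]
   t25 92.6 12.7 [-1.63, -0.09, 1.23, 2.34, 2.0, 0.2, 2.79]
   up 0.0 0.0 [-0.7, 0.42, 0.65, 2.32, 3.77, 0.83, 1.0]
-1 35
   grasp 129.0 26.3 [-0.92, -0.03, 1.24, 2.56, 2.14, 0.24, 2.75]
   ins 85.3 34.9 [0.18, 0.29, -0.55, 2.2, 2.05, 0.2, 2.8]
   t25 31.2 12.9 [0.57, 0.36, -0.94, 2.2, 2.16, 0.2, 2.8]
   up 0.0 0.0 [0.83, 0.61, -1.23, 2.24, 2.52, 0.37, 2.68]
-1 45
   grasp 126.6 33.1 [-0.91, 0.03, 1.24, 2.56, 2.13, 0.21, 2.74]
   ins 106.6 43.4 [-0.01, 0.3, -0.36, 2.21, 2.11, 0.21, 2.74]
   t25 51.5 21.3 [0.4, 0.34, -0.78, 2.2, 2.17, 0.21, 2.74]
   up 8.1 3.4 [0.65, 0.45, -1.02, 2.18, 2.25, 0.2, 2.79]
```

```bash
cat > plan.py <<'E'
from sim import *
import h
G=np.array([486.4,-286.6,100.3]);X,Y=frame(np.radians(24.9));O=np.array([715.3,188,0])
def rackpose(ox,oz,tilt,phi,s,y=0):
    t=np.radians(tilt);g=O+X*(ox-44*np.cos(t)+55*np.sin(t))+Y*y+np.array([0,0,oz+44*np.sin(t)+55*np.cos(t)])
    Rt=toolR(np.radians(24.9),phi+tilt,s);return g-6*Rt[:,1],Rt
E
python3 - <<'E'
from plan import *
q0=h.manip.get_obs()["joints"]
for sg in(1,-1):
  for phi in (25,30,35):
    s=-1;Rt=toolR(np.radians(-7),phi+35,s);out=[];q=q0
    B=toolR(np.radians(-7),80,1)
    mid=lambda a:(np.array([450,-200,300]),B@R.from_rotvec([0,sg*a,0]).as_matrix())
    for nm,(p,Q) in dict(m0=mid(0),m1=mid(1.57),m2=mid(3.14),pre=(G-100*Rt[:,1],Rt),grasp=(G-6*Rt[:,1],Rt),lift=(G+[0,0,250],Rt),mid=(np.array([520,0,380]),toolR(.2,phi+35,s)),
        pre2=rackpose(-130,170,45,phi,s),ins=rackpose(-82,217,45,phi,s),t25=rackpose(-55,190,20,phi,s),up=rackpose(-26,172,0,phi,s)).items():
        q,a,b=follow(q,p,Q);out.append((nm,round(a,1),round(b,1),q.round(2).tolist()))
    print(s,sg,phi);[print("  ",*o) for o in out if phi==35 or o[0] in("grasp","ins","t25","up")]
E
```

```text
-1 1 25
   grasp 0.0 0.0 [0.82, 0.36, -0.22, 2.25, -1.17, 0.2, 0.06]
   ins 0.0 0.0 [0.06, 0.3, -0.37, 1.76, 0.06, 0.76, -1.45]
   t25 2.6 1.1 [-0.09, 0.2, -0.11, 2.11, -1.15, 0.2, -0.25]
   up 41.9 19.2 [0.37, 0.27, -0.57, 2.08, -1.15, 0.2, -0.14]
-1 1 30
   grasp 0.0 0.0 [0.15, 0.41, 0.54, 2.2, -1.18, 0.46, -0.03]
   ins 0.0 0.0 [-0.54, 0.34, 0.37, 1.69, -0.24, 0.89, -1.21]
   t25 0.0 0.0 [-0.26, 0.21, 0.07, 2.07, -0.83, 0.26, -0.59]
   up 34.5 15.2 [0.34, 0.27, -0.53, 2.08, -1.12, 0.21, -0.17]
-1 1 35
   m0 0.0 0.0 [-0.63, 0.08, 1.09, 1.99, -0.17, 0.96, 2.0]
   m1 0.0 0.0 [-0.75, 0.11, 1.24, 1.99, -0.21, 0.96, 0.47]
   m2 0.0 0.0 [-0.75, 0.11, 1.24, 1.99, -0.21, 0.96, -1.1]
   pre 0.0 0.0 [-0.24, 0.29, 0.99, 2.14, -0.75, 0.68, -0.44]
   grasp 0.0 0.0 [-0.06, 0.48, 0.77, 2.14, -1.07, 0.58, -0.18]
   lift 0.0 0.0 [-0.48, 0.15, 1.18, 1.88, -0.41, 0.94, -0.82]
   mid 0.0 0.0 [-0.88, -0.09, 0.83, 1.94, -0.0, 0.92, -1.4]
   pre2 0.0 0.0 [-0.79, 0.39, 0.71, 1.79, -0.39, 0.92, -1.06]
   ins 0.0 0.0 [-0.77, 0.44, 0.71, 1.61, -0.39, 1.04, -1.1]
   t25 0.0 0.0 [-0.66, 0.25, 0.53, 2.01, -0.77
[... 550 characters left out ...]
2.28, 2.71, 0.49, 2.57]
-1 -1 35
   m0 0.0 0.0 [-0.63, 0.08, 1.09, 1.99, -0.17, 0.96, 2.0]
   m1 25.7 18.5 [-0.02, -0.02, 0.21, 2.12, 0.33, 0.8, 2.81]
   m2 131.6 45.3 [-0.07, -0.01, 0.1, 2.46, 1.28, 0.29, 2.81]
   pre 101.5 24.1 [-0.37, 0.15, 0.59, 2.47, 1.93, 0.21, 2.81]
   grasp 36.6 13.8 [1.12, 0.49, -0.67, 2.34, 2.37, 0.21, 2.81]
   lift 112.7 29.8 [1.64, 0.27, -1.25, 2.34, 2.27, 0.21, 2.81]
   mid 134.3 29.2 [1.13, 0.11, -1.25, 2.36, 2.02, 0.21, 2.81]
   pre2 78.6 30.6 [0.26, 0.31, -0.62, 2.28, 2.05, 0.21, 2.81]
   ins 85.1 35.0 [0.23, 0.3, -0.62, 2.2, 2.04, 0.21, 2.81]
   t25 31.5 13.1 [0.58, 0.36, -0.96, 2.2, 2.15, 0.21, 2.81]
   up 0.0 0.0 [0.83, 0.61, -1.23, 2.24, 2.51, 0.37, 2.69]
```

```bash
python3 - <<'E'
from plan import *
from h import *
d=np.load("w2.npz");c=cam("wrist",(d["p"],d["r"]));im=cv2.imread("pics/w2.png")
Hh,S_,V=cv2.split(cv2.cvtColor(im,cv2.COLOR_BGR2HSV))
m=((Hh>100)&(Hh<125)&(S_>100)&(V>50)).astype(np.uint8);m[270:]=0
k,l,st_,ce=cv2.connectedComponentsWithStats(m);i=1+np.argmax(st_[1:,4]);print(st_[i])
ct=max(cv2.findContours((l==i).astype(np.uint8),0,2)[0],key=cv2.contourArea);box=cv2.approxPolyDP(cv2.convexHull(ct),6,True)[:,0];print(box.tolist())
ys,xs=np.where((V[150:205,175:220]<45));print("black",xs.min()+175,xs.max()+175,ys.min()+150,ys.max()+150)
Xe,Ye=frame(np.radians(-7));Oe=np.array([490.9,-287.2,30]);t=np.radians(35)
W=lambda x,y,z:Oe+Xe*(x*np.cos(t)+z*np.sin(t))+Ye*y+np.array([0,0,-x*np.sin(t)+z*np.cos(t)])
for n,p in dict(tl=(-4,60,128),tr=(-4,-60,128),bl=(-4,60,4),br=(-4,-60,4)).items(): print(n,proj(c,W(*p)).round(1))
print("handle end",[proj(c,W(-56,y,z)).round(1).tolist() for y in(10,-10) for z in(44,66)],"root",[proj(c,W(-4,y,z)).round(1).tolist() for y in(10,-10) for z in(44,66)])
for u,v in((139.5,252.5),(256,253.5)): print(onz(c,(u,v),137.2))
cv2.imwrite("pics/w2h.png",cv2.resize(im[125:265,120:280],None,fx=4,fy=4,interpolation=2))
goto(toolR(np.radians(-7),80,1),(450,-200,300))
E
```

```text
[ 139  134  117  121 9138]
[[149, 134], [255, 139], [252, 254], [139, 242]]
black 183 207 161 192
tl [251.5 254.7]
tr [133.  253.4]
bl [252.6 139.9]
br [142.9 137.3]
handle end [[199.3, 160.1], [198.2, 184.0], [176.9, 159.6], [175.4, 183.6]] root [[205.6, 174.1], [204.7, 194.3], [186.8, 173.7], [185.7, 194.0]]
[ 552.18397134 -348.14456419  137.2       ]
[ 566.05179515 -231.42035953  137.2       ]
turn [18.6  2.3  2.6] |18.9| shift [ 27.  -41.8 -51.1] |71|
```

View pics/w2h.png

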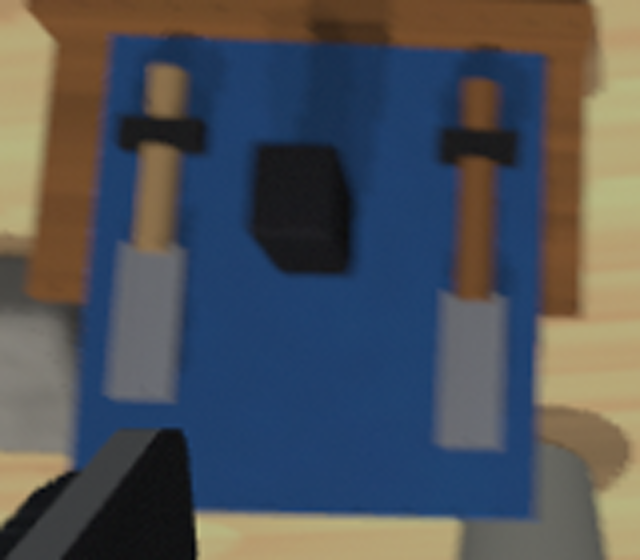

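Request:
apply_moves --pt "6 1 1 10 -15 -18 100" --pt "12 2 2 20 -30 -36 100" --pt "18 2 3 27 -42 -51 100" --pt "18 2 3 27 -42 -51 100"

```text
time: 3.1
ee_pos: [452.8, -198.5, 302.4]
tool_rot: [-1.411, -1.242, 1.048]
ft_force: [0.0, 0.2, -0.6]
gripper_width: 85.4
```

Request:
apply_moves --pt "0 9 0 0 0 0 100" --pt "0 18 0 0 0 0 100" --pt "0 27 0 0 0 0 100" --pt "0 36 0 0 0 0 100" --pt "0 45 0 0 0 0 100"

```text
time: 3.6
ee_pos: [452.3, -198.2, 301.8]
tool_rot: [-1.593, -0.677, 0.422]
ft_force: [-0.0, -0.1, -0.3]
gripper_width: 85.6
```

Request:
apply_moves --pt "0 9 0 0 0 0 100" --pt "0 18 0 0 0 0 100" --pt "0 27 0 0 0 0 100" --pt "0 36 0 0 0 0 100" --pt "0 45 0 0 0 0 100"

```text
time: 4.1
ee_pos: [451.7, -197.9, 301.2]
tool_rot: [-1.596, -0.099, -0.186]
ft_force: [0.6, 0.6, -0.4]
gripper_width: 85.4
```

Request:
apply_moves --pt "0 9 0 0 0 0 100" --pt "0 18 0 0 0 0 100" --pt "0 27 0 0 0 0 100" --pt "0 36 0 0 0 0 100" --pt "0 45 0 0 0 0 100"

```text
time: 4.6
ee_pos: [451.2, -197.5, 300.6]
tool_rot: [-1.435, 0.481, -0.767]
ft_force: [-0.6, -0.2, 0.3]
gripper_width: 85.8
```

Request:
apply_moves --pt "0 9 0 0 0 0 100" --pt "0 18 0 0 0 0 100" --pt "0 27 0 0 0 0 100" --pt "0 36 0 0 0 0 100" --pt "0 45 0 0 0 0 100"

```text
time: 5.1
ee_pos: [450.6, -197.2, 299.9]
tool_rot: [-1.11, 1.047, -1.304]
ft_force: [0.6, 0.2, 0.0]
gripper_width: 85.2
```

```bash
sed -i 's/^G=np.array.*100.3\]);/G=np.array([487,-282.1,100.3]);/' plan.py; python3 - <<'E'
from plan import *
o=h.st();Rt=toolR(np.radians(-7.5),70,-1)
for d in(110,6):h.goto(Rt,G-d*Rt[:,1])
E
```

```text
t 5.10 p [ 450.6 -197.2  299.9] q [-0.727  0.047  1.142  2.022 -0.101  0.923 -1.09 ] y [ 0.178 -0.036 -0.983] x [ 0.012 -0.999  0.039] F [0.6 0.2 0. ] M [ 0.05  0.16 -0.  ] w 85.2
turn [ 9.6  8.5 -0. ] |12.8| shift [ 76.2  97.4 -19.5] |125|
turn [ 9.6  8.5 -0. ] |12.8| shift [ 77.5 199.9  -2.3] |214|
```

Request:
apply_moves --pt "2 2 0 20 25 -5 100" --pt "5 4 0 40 50 -10 100" --pt "7 6 0 60 75 -15 100" --pt "9.6 8.5 0 76 97 -19 80" --pt "9.6 8.5 0 76 97 -19 70"

```text
time: 5.6
ee_pos: [446.7, -278.9, 201.2]
tool_rot: [-0.898, 1.032, -1.469]
ft_force: [0.2, 0.8, 1.0]
gripper_width: 60.1
```

```bash
python3 - <<'E'
from plan import *
from h import *
o=st();Rt=toolR(np.radians(-7.5),70,-1)
im=manip.get_image("wrist");cv2.imwrite("pics/w3.png",im[...,::-1]);np.savez("w3.npz",p=o["ee_pos"],r=o["tool_rot"])
c=cam("wrist",(o["ee_pos"],o["tool_rot"]))
Xe,Ye=frame(np.radians(-7.5));Oe=np.array([491.4,-282.7,30]);t=np.radians(35)
W=lambda x,y,z:Oe+Xe*(x*np.cos(t)+z*np.sin(t))+Ye*y+np.array([0,0,-x*np.sin(t)+z*np.cos(t)])
print("handle end",[proj(c,W(-56,y,z)).round(1).tolist() for y in(10,-10) for z in(44,66)],"top",[proj(c,W(-4,y,128)).round(1).tolist() for y in(60,-60)])
goto(Rt,G-6*Rt[:,1])
E
```

```text
t 5.60 p [ 446.7 -278.9  201.2] q [-0.264  0.281  0.969  2.146 -0.706  0.639 -0.523] y [ 0.336 -0.047 -0.941] x [-0.138 -0.99  -0.   ] F [0.2 0.8 1. ] M [ 0.05  0.39 -0.01] w 60.1
handle end [[240.7, 208.7], [239.3, 191.1], [266.0, 208.5], [266.6, 190.8]] top [[165.1, 76.9], [338.4, 75.4]]
turn [ 0.2 -0.2  0.1] |0.3| shift [ -0.9 103.7   2.2] |104|
```

View pics/w3.png

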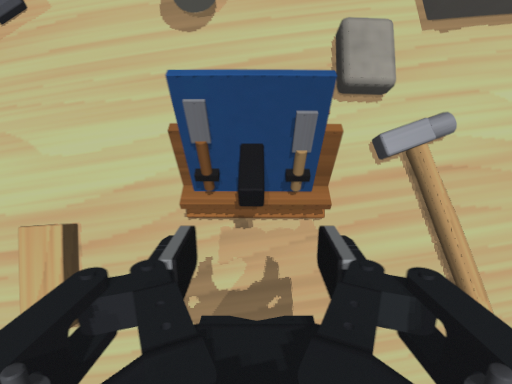

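Request:
apply_moves --pt "0 0 0 0 30 1 70" --pt "0 0 0 0 60 1 70" --pt "0 0 0 -1 85 2 60" --pt "0 0 0 -1 102 2 60" --pt "0 0 0 -1 103 2 60" --grip_force 60

```text
time: 6.15
ee_pos: [485.2, -279.7, 105.8]
tool_rot: [-0.902, 1.03, -1.462]
ft_force: [0.5, -0.5, 1.4]
gripper_width: 51.8
```

Request:
apply_moves --pt "0 0 0 0 1 0 20" --pt "0 0 0 0 1 0 0" --pt "0 0 0 0 1 0 0" --pt "0 0 0 0 1 0 0" --pt "0 0 0 0 1 0 0" --grip_force 110

```text
time: 6.65
ee_pos: [486.0, -279.3, 106.4]
tool_rot: [-0.901, 1.028, -1.462]
ft_force: [-6.2, 6.8, 14.4]
gripper_width: 18.5
```

```bash
python3 - <<'E'
from plan import *
from h import *
o=st();Rt=toolR(np.radians(-7.5),70,-1)
goto(Rt,G-6*Rt[:,1])
im=manip.get_image("wrist");cv2.imwrite("pics/w4.png",im[...,::-1]);np.savez("w4.npz",p=o["ee_pos"],r=o["tool_rot"])
E
```

```text
t 6.65 p [ 486.  -279.3  106.4] q [-0.048  0.495  0.707  2.128 -1.052  0.526 -0.247] y [ 0.336 -0.043 -0.941] x [-0.13  -0.992 -0.001] F [-6.2  6.8 14.4] M [ 0.8   0.55 -0.13] w 18.5
turn [ 0.2  0.  -0.1] |0.2| shift [ 2.7  0.2 -0.8] |3|
```

View pics/w4.png

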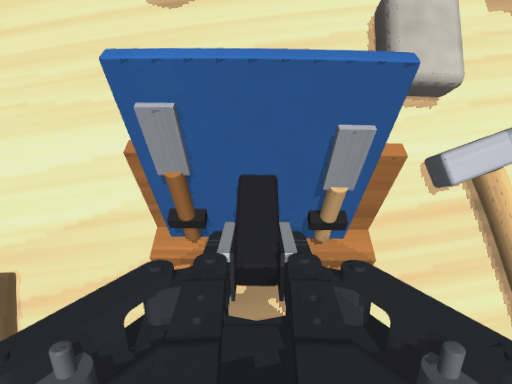

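```bash
python3 - <<'E'
from plan import *
from h import *
d=np.load("w4.npz");c=cam("wrist",(d["p"],d["r"]));im=cv2.imread("pics/w4.png")
Rt=R.from_rotvec(d["r"]).as_matrix();gp=d["p"]+6*Rt[:,1]
def W(pt,phi,off=(0,0),y0=0):
    # plate x axis relative to tool: tool y is phi deg below plate x (towards -z plate)
    a=np.radians(phi);xt,yt,zt=Rt.T; px=yt*np.cos(a)+zt*np.sin(a); pz=-yt*np.sin(a)+zt*np.cos(a); py=-xt
    g=np.array([-44+off[0],y0,55+off[1]]);v=np.array(pt)-g
    return gp+px*v[0]+py*v[1]+pz*v[2]
g=cv2.cvtColor(im,cv2.COLOR_BGR2GRAY).astype(int)
for u in(130,260,390): print(u,im[44:74:1,u,0].tolist())
for phi in(32,35,38):
  for off in((0,0),(5,0),(0,5)):
    print(phi,off,[proj(c,W(p,phi,off)).round(0).tolist() for p in((-4,60,128),(-4,-60,128),(4,60,128),(4,-60,128),(-4,10,66),(-4,-10,66),(-4,60,0))])
E
```

```text
130 [164, 164, 162, 165, 170, 175, 176, 178, 179, 180, 180, 181, 185, 189, 142, 136, 136, 135, 135, 135, 135, 135, 134, 134, 134, 133, 134, 134, 134, 134]
260 [165, 161, 159, 157, 168, 172, 173, 174, 174, 176, 177, 177, 181, 185, 167, 142, 129, 131, 131, 131, 131, 131, 131, 131, 130, 130, 130, 129, 130, 130]
390 [123, 121, 101, 100, 98, 97, 93, 119, 167, 169, 170, 171, 173, 174, 176, 179, 184, 166, 140, 132, 131, 131, 131, 131, 131, 131, 131, 131, 131, 131]
32 (0, 0) [[97.0, 59.0], [414.0, 59.0], [105.0, 51.0], [406.0, 50.0], [237.0, 175.0], [275.0, 175.0], [169.0, 244.0]]
32 (5, 0) [[92.0, 65.0], [419.0, 65.0], [100.0, 56.0], [411.0, 56.0], [236.0, 182.0], [276.0, 182.0], [167.0, 250.0]]
32 (0, 5) [[102.0, 72.0], [409.0, 71.0], [109.0, 63.0], [402.0, 62.0], [237.0, 182.0], [275.0, 182.0], [170.0, 248.0]]
35 (0, 0) [[91.0, 58.0], [420.0, 58.0], [99.0, 48.0], [412.0, 48.0], [236.0, 173.0], [275.0, 173.0], [169.0, 239.0]]
35 (5, 0) [[86.0, 65.0], [425.0, 65.0], [94.0, 55.0], [417.0, 54.0], [236.0, 181.0], [276.0, 180.0], [168.0, 245.0]]
35 (0, 5) [[97.0, 71.0], [414.0, 71.0], [104.0, 61.0], [407.0, 61.0], [237.0, 180.0], [275.0, 180.0], [171.0, 242.0]]
38 (0, 0) [[85.0, 58.0], [426.0, 58.0], [93.0, 47.0], [418.0, 47.0], [236.0, 171.0], [276.0, 171.0], [169.0, 233.0]]
38 (5, 0) [[80.0, 66.0], [431.0, 66.0], [88.0, 54.0], [423.0, 54.0], [236.0, 179.0], [276.0, 179.0], [168.0, 240.0]]
38 (0, 5) [[91.0, 71.0], [420.0, 71.0], [98.0, 59.0], [413.0, 59.0], [237.0, 178.0], [275.0, 178.0], [171.0, 237.0]]
```

```bash
python3 - <<'E'
from plan import *
o=h.st();R0=R.from_rotvec(o["tool_rot"]).as_matrix()
Xe,Ye=frame(np.radians(-7.5));p1=o["ee_pos"]-Xe*33+[0,0,23];h.goto(R0,p1);h.goto(R0,p1+[0,0,190])
E
```

```text
t 6.70 p [ 486.  -279.3  106.5] q [-0.048  0.495  0.707  2.128 -1.052  0.526 -0.247] y [ 0.336 -0.043 -0.941] x [-0.13  -0.992 -0.001] F [-6.7  7.5 13.8] M [ 0.83  0.61 -0.12] w 18.3
turn [0. 0. 0.] |0.0| shift [ -0.  -32.8 -23.3] |40|
turn [0. 0. 0.] |0.0| shift [-2.000e-01 -2.116e+02  4.120e+01] |216|
```

Request:
apply_moves --pt "0 0 0 0 -12 -8 0" --pt "0 0 0 0 -33 -23 0" --pt "0 0 0 0 -65 -12 0" --pt "0 0 0 0 -100 0 0" --pt "0 0 0 0 -140 15 0"

```text
time: 7.2
ee_pos: [451.6, -274.9, 244.2]
tool_rot: [-0.901, 1.031, -1.461]
ft_force: [1.5, 1.2, -1.8]
gripper_width: 18.3
```

```bash
python3 - <<'E'
from plan import *
o=h.st();h.goto(toolR(np.radians(0),70,-1),(470,-140,350));h.goto(toolR(np.radians(12),72,-1),(510,0,370))
E
```

```text
t 7.20 p [ 451.6 -274.9  244.2] q [-0.385  0.209  1.069  2.099 -0.557  0.709 -0.67 ] y [ 0.334 -0.042 -0.942] x [-0.131 -0.991 -0.002] F [ 1.5  1.2 -1.8] M [0.19 0.59 0.05] w 18.3
turn [ 0.3 -7.1  2.5] |7.5| shift [-136.3  -99.2   36.1] |172|
turn [ -1.7 -18.5   6.2] |19.6| shift [-280.4 -110.6   62.8] |308|
```

Request:
apply_moves --pt "0 -1 0 -30 -25 8 0" --pt "0 -3 1 -65 -50 17 0" --pt "0 -5 2 -100 -75 26 0" --pt "0 -7 2.5 -136 -99 36 0" --pt "0 -10 3.5 -170 -102 43 0"

```text
time: 7.7
ee_pos: [478.8, -109.6, 357.1]
tool_rot: [-0.965, 0.918, -1.307]
ft_force: [1.5, 0.2, -4.0]
gripper_width: 18.5
```

```bash
python3 - <<'E'
from plan import *
o=h.st();h.goto(toolR(np.radians(12),73,-1),(520,20,370));h.goto(*rackpose(-150,160,46,34,-1)[::-1])
E
```

```text
t 7.70 p [ 478.8 -109.6  357.1] q [-0.784 -0.195  0.893  2.037  0.113  0.886 -1.447] y [ 0.341  0.021 -0.94 ] x [ 0.054 -0.999 -0.003] F [ 1.5  0.2 -4. ] M [-0.02  0.62  0.04] w 18.5
turn [-3.  -8.5  2.7] |9.4| shift [-127.2    4.7   49.5] |137|
turn [ -9.9 -21.1   5.5] |24.0| shift [-231.3  155.8   71.3] |288|
```

Request:
apply_moves --pt "-2 -4 1 -45 10 15 0" --pt "-4 -8 2 -90 25 30 0" --pt "-6 -12 3 -135 45 45 0" --pt "-8 -16 4 -180 75 60 0" --pt "-10 -20 5 -220 110 70 0"

```text
time: 8.2
ee_pos: [566.6, 109.3, 284.6]
tool_rot: [-1.231, 0.798, -0.953]
ft_force: [0.9, 0.9, -1.4]
gripper_width: 18.3
```

```bash
python3 - <<'E'
from plan import *
o=h.st();h.goto(*rackpose(-150,160,46,34,-1)[::-1])
E
```

```text
t 8.20 p [566.6 109.3 284.6] q [-0.897  0.287  0.803  1.844 -0.311  0.948 -1.121] y [ 0.158  0.067 -0.985] x [ 0.405 -0.914  0.003] F [ 0.9  0.9 -1.4] M [-0.17  0.34 -0.04] w 18.3
turn [ 0.1 -0.9  0.3] |1.0| shift [-9.3 52.5 17. ] |56|
```

```bash
python3 - <<'E'
from plan import *
h.goto(*rackpose(-147.4,181.3,46,34,-1)[::-1])
E
```

```text
turn [ 0.1 -0.9  0.3] |1.0| shift [-9.3 32.  23.3] |41|
```

Request:
apply_moves --pt "0 -0.5 0 -5 15 8 0" --pt "0 -1 0 -9 31 16 0" --pt "0 -1 0 -9 31 17 0" --pt "0 -1 0 -9 31 17 0"

```text
time: 8.6
ee_pos: [582.8, 125.9, 257.6]
tool_rot: [-1.238, 0.785, -0.942]
ft_force: [0.1, 0.0, -2.7]
gripper_width: 17.8
```

```bash
cat >> plan.py <<'E'
def platept(pt,phi,o,off=(0,0)):
    "world point of a plate point from the tool pose"
    Rt=R.from_rotvec(o["tool_rot"]).as_matrix();a=np.radians(phi);xt,yt,zt=Rt.T
    px=yt*np.cos(a)+zt*np.sin(a);pz=-yt*np.sin(a)+zt*np.cos(a)
    v=np.array(pt)-[-44+off[0],0,55+off[1]];return o["ee_pos"]+6*yt+px*v[0]-xt*v[1]+pz*v[2]
def rk(p): p=np.asarray(p)-O;return np.array([p@X,p@Y,p[2]]).round(1)
E
python3 - <<'E'
from plan import *
import cv2
o=h.st();h.goto(*rackpose(-147.4,181.3,46,34,-1)[::-1])
a=h.manip.get_image("scene")[...,::-1];b=h.manip.get_image("wrist")[...,::-1]
c=h.cam("wrist",(o["ee_pos"],o["tool_rot"]))
cr=cv2.resize(a[160:300,225:425],(800,560),interpolation=2)
cv2.imwrite("pics/s5.png",a);cv2.imwrite("pics/w5.png",b)
cv2.imwrite("pics/v5.png",cv2.hconcat([cv2.resize(a[180:300,235:435],(400,240),interpolation=2),cv2.resize(b,(400,300))[:240]]))
Wr=lambda x,y,z:O+X*x+Y*y+np.array([0,0,z])
print("plate org",rk(platept((0,0,0),34,o)))
for y in(-80,80):print("wrist pred bar ft",h.proj(c,Wr(-56,y,331)).round(1),"bar rt",h.proj(c,Wr(-26,y,331)).round(1),"fb",h.proj(c,Wr(-56,y,311)).round(1))
print("plate top front",[h.proj(c,platept((-4,y,128),p,o)).round(1).tolist() for p in(32,34,36) for y in(60,-60)])
E
```

```text
t 8.60 p [582.8 125.9 257.6] q [-0.867  0.357  0.766  1.829 -0.366  0.91  -1.085] y [ 0.158  0.067 -0.985] x [ 0.42  -0.907  0.006] F [ 0.1  0.  -2.7] M [-0.15  0.44  0.  ] w 17.8
turn [0.1 0.  0.4] |0.4| shift [-0.6  1.7  6.7] |7|
plate org [-154.4   -1.   181.9]
wrist pred bar ft [638.5 -59.8] bar rt [ 595.7 -158.9] fb [562.8 -17.9]
wrist pred bar ft [-129.4  -60.8] bar rt [ -83.  -157.5] fb [-54.2 -18.9]
plate top front [[98.6, 58.9], [415.5, 58.7], [94.7, 58.3], [419.4, 58.1], [90.7, 58.0], [423.5, 57.8]]
```

View pics/v5.png

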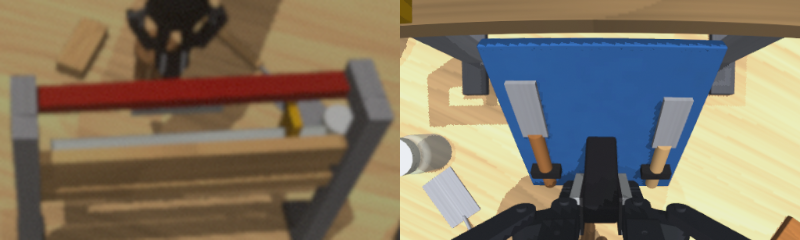

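```bash
python3 - <<'E'
from plan import *
import cv2
from scipy.optimize import least_squares
b=cv2.imread("pics/w5.png");H,S_,V=cv2.split(cv2.cvtColor(b,cv2.COLOR_BGR2HSV));m=(H>100)&(H<125)&(S_>90)&(V>50)
o=h.manip.get_obs();c=h.cam("wrist",(o["ee_pos"],o["tool_rot"]))
rows=np.arange(70,225,5);L=np.array([np.where(m[r])[0].min()-.5 for r in rows]);Rr=np.array([np.where(m[r])[0].max()+.5 for r in rows])
pl=np.polyfit(rows,L,1);pr=np.polyfit(rows,Rr,1);print("fit res",np.abs(np.polyval(pl,rows)-L).max(),np.abs(np.polyval(pr,rows)-Rr).max())
for r in(60,100,150,200,225):print(r,np.polyval(pl,r).round(1),np.polyval(pr,r).round(1),"width",(np.polyval(pr,r)-np.polyval(pl,r)).round(1))
bot=[np.where(m[:,u])[0].max() for u in(180,330)];print("bottom",bot,"top",[np.where(m[:,u])[0].min() for u in(120,256,390)])
for phi in(30,32,34,36):
  for off in((0,0),(4,0),(0,4)):
    f=lambda z,y:h.proj(c,platept((-4,y,z),phi,o,off))
    ws=[];
    for r in(60,100,150,200):
        e=[]
        for y in(60,-60):
            a,bb=f(128,y),f(0,y);t=(r-a[1])/(bb[1]-a[1]);e.append(a[0]+t*(bb[0]-a[0]))
        ws.append(round(e[1]-e[0],1))
    print(phi,off,ws,"rows top f/b, bottom",f(128,0)[1].round(1),h.proj(c,platept((4,0,128),phi,o,off))[1].round(1),f(0,0)[1].round(1))
E
```

```text
fit res 0.7157258064516441 0.5806451612902492
60 97.4 420.2 width 322.8
100 114.0 402.7 width 288.7
150 134.8 380.9 width 246.1
200 155.5 359.0 width 203.5
225 165.9 348.1 width 182.2
bottom [np.int64(236), np.int64(237)] top [np.int64(50), np.int64(49), np.int64(51)]
30 (0, 0) [np.float64(309.1), np.float64(280.5), np.float64(244.7), np.float64(208.8)] rows top f/b, bottom 57.5 49.8 247.6
30 (4, 0) [np.float64(320.2), np.float64(290.4), np.float64(253.3), np.float64(216.2)] rows top f/b, bottom 61.7 53.6 252.6
30 (0, 4) [np.float64(309.5), np.float64(280.7), np.float64(244.8), np.float64(208.9)] rows top f/b, bottom 67.7 59.7 250.8
32 (0, 0) [np.float64(316.0), np.float64(285.2), np.float64(246.8), np.float64(208.4)] rows top f/b, bottom 56.6 48.0 244.1
32 (4, 0) [np.float64(327.7), np.float64(295.8), np.float64(255.9), np.float64(216.0)] rows top f/b, bottom 61.2 52.2 249.2
32 (0, 4) [np.float64(316.3), np.float64(285.5), np.float64(246.9), np.float64(208.4)] rows top f/b, bottom 66.9 58.1 247.2
34 (0, 0) [np.float64(323.2), np.float64(290.2), np.float64(249.0), np.float64(207.8)] rows top f/b, bottom 55.9 46.4 240.6
34 (4, 0) [np.float64(335.7), np.float64(301.4), np.float64(258.5), np.float64(215.7)] rows top f/b, bottom 61.0 51.0 245.7
34 (0, 4) [np.float64(323.6), np.float64(290.5), np.float64(249.1), np.float64(207.8)] rows top f/b, bottom 66.3 56.6 243.6
36 (0, 0) [np.float64(330.9), np.float64(295.5), np.float64(251.3), np.float64(207.0)] rows top f/b, bottom 55.4 45.0 237.1
36 (4, 0) [np.float64(344.3), np.float64(307.4), np.float64(261.3), np.float64(215.3)] rows top f/b, bottom 61.0 50.1 242.3
36 (0, 4) [np.float64(331.3), np.float64(295.8), np.float64(251.4), np.float64(207.1)] rows top f/b, bottom 65.9 55.3 240.0
```

```bash
cat >> plan.py <<'E'
PHI=35.3;OFF=(-2,2)
def rp(ox,oz,tilt,y=0):
    t=np.radians(tilt);gx,gz=-44+OFF[0],55+OFF[1]
    g=O+X*(ox+gx*np.cos(t)+gz*np.sin(t))+Y*y+np.array([0,0,oz-gx*np.sin(t)+gz*np.cos(t)])
    Rt=toolR(np.radians(24.9),PHI+tilt,-1);return Rt,g-6*Rt[:,1]
def org():
    o=h.manip.get_obs();z=platept((0,0,1),PHI,o,OFF)-platept((0,0,0),PHI,o,OFF)
    print("org",rk(platept((0,0,0),PHI,o,OFF)),"strip",rk(platept((20,0,82),PHI,o,OFF)),"topfront",rk(platept((-4,0,128),PHI,o,OFF)),"tilt",np.degrees(np.arccos(z[2])).round(1))
E
python3 - <<'E'
from plan import *
org()
for a in(55,95):h.goto(*rp(-161.8+.719*a,167.4+.695*a,46))
E
```

```text
org [-152.6   -1.2  179.5] strip [-80.7  -1.  223.6] topfront [-65.3  -0.8 273.2] tilt 44.7
turn [-1.3 -0.   0.3] |1.3| shift [ -0.7 -20.1  36.1] |41|
turn [-1.3 -0.   0.3] |1.3| shift [ -0.6 -42.5  69.2] |81|
```

Request:
apply_moves --pt "-0.5 0 0 0 -7 12 0" --pt "-1 0 0 0 -14 24 0" --pt "-1.3 0 0.3 0 -20 36 0" --pt "-1.3 0 0.3 -0.7 -20 36 0"

```text
time: 9.1
ee_pos: [612.7, 139.9, 286.1]
tool_rot: [-1.251, 0.798, -0.933]
ft_force: [-0.0, 1.0, -3.5]
gripper_width: 18.2
```

```bash
python3 - <<'E'
from plan import *
h.st();org()
for a in(80,96):h.goto(*rp(-161.8+.719*a,167.4+.695*a,46))
E
```

```text
t 9.10 p [612.7 139.9 286.1] q [-0.844  0.403  0.762  1.704 -0.375  1.017 -1.102] y [ 0.14   0.064 -0.988] x [ 0.421 -0.907  0.001] F [-0.   1.  -3.5] M [-0.21  0.36  0.01] w 18.2
org [-121.3   -0.4  207.4] strip [-48.5  -0.5 250.2] topfront [-32.2  -0.4 299.4] tilt 45.9
turn [-0.1 -0.   0. ] |0.1| shift [ -0.4 -12.7  19.4] |23|
turn [-0.1 -0.   0. ] |0.1| shift [ -0.4 -21.9  32.4] |39|
```

Request:
apply_moves --pt "0 0 0 0 -6 10 0" --pt "0 0 0 0 -12.7 19.4 0" --pt "0 0 0 0 -12.7 19.4 0"

```text
time: 9.4
ee_pos: [628.6, 147.0, 302.7]
tool_rot: [-1.249, 0.797, -0.934]
ft_force: [0.2, -0.5, -3.5]
gripper_width: 18.2
```

```bash
python3 - <<'E'
from plan import *
h.st();org()
for a in(96,):h.goto(*rp(-161.8+.719*a,167.4+.695*a,46))
E
```

```text
t 9.40 p [628.6 147.  302.7] q [-0.834  0.421  0.761  1.642 -0.38   1.061 -1.111] y [ 0.141  0.064 -0.988] x [ 0.42  -0.907  0.001] F [ 0.2 -0.5 -3.5] M [-0.17  0.4  -0.04] w 18.2
org [-103.8   -0.8  224.1] strip [-31.1  -0.8 267. ] topfront [-14.8  -0.8 316.2] tilt 45.8
turn [-0.2 -0.   0.1] |0.2| shift [-0.7 -8.1 12.7] |15|
```

Request:
apply_moves --pt "0 0 0 -0.5 -4 6.5 0" --pt "0 0 0 -0.7 -9 14 0" --pt "0 0 0 -0.7 -9 14 0" --pt "0 0 0 -0.7 -9 14 0"

```text
time: 9.8
ee_pos: [639.5, 152.7, 313.7]
tool_rot: [-1.25, 0.797, -0.934]
ft_force: [0.7, -0.3, -3.9]
gripper_width: 18.5
```

```bash
cat >> plan.py <<'E'
def rt(tx,tz,tilt,y=0):
    "tool pose that puts the strip's lower edge at rack x,z"
    t=np.radians(tilt);return rp(tx-20*np.cos(t)-82*np.sin(t),tz+20*np.sin(t)-82*np.cos(t),tilt,y)
E
python3 - <<'E'
from plan import *
h.st();org()
for s in((-10,272,46),(-8,261,45),(-8,260,36)):h.goto(*rt(*s))
E
```

```text
t 9.80 p [639.5 152.7 313.7] q [-0.826  0.436  0.759  1.598 -0.384  1.092 -1.118] y [ 0.141  0.064 -0.988] x [ 0.42  -0.907  0.001] F [ 0.7 -0.3 -3.9] M [-0.19  0.36 -0.04] w 18.5
org [-9.14e+01 -1.00e-01  2.35e+02] strip [-1.870e+01 -2.000e-01  2.779e+02] topfront [-2.500e+00 -1.000e-01  3.272e+02] tilt 45.8
turn [-0.2 -0.   0.1] |0.2| shift [-0.1  6.9  7.9] |10|
turn [ 0.8 -0.   0.1] |0.8| shift [-0.1 19.2  7.4] |21|
turn [ 9.8 -0.   0.1] |9.8| shift [-0.1 29.9  0.9] |30|
```

Request:
apply_moves --pt "0 0 0 0 7 8 0" --pt "0.4 0 0 0 12 8 0" --pt "0.8 0 0 0 16 7.5 0" --pt "0.8 0 0 0 19 7.5 0" --pt "0.8 0 0 0 19 7.5 0"

```text
time: 10.3
ee_pos: [648.6, 157.0, 295.5]
tool_rot: [-1.238, 0.79, -0.938]
ft_force: [-0.8, 0.3, -3.8]
gripper_width: 18.4
```

```bash
python3 - <<'E'
from plan import *
h.st();org()
for s in((-8,261,45),(-8,259,35),(-8,258.5,25)):h.goto(*rt(*s))
E
```

```text
t 10.30 p [648.6 157.  295.5] q [-0.812  0.463  0.745  1.604 -0.411  1.051 -1.102] y [ 0.153  0.07  -0.986] x [ 0.42  -0.908  0.001] F [-0.8  0.3 -3.8] M [-0.08  0.45  0.03] w 18.4
org [-8.030e+01 -2.000e-01  2.168e+02] strip [-8.200e+00 -2.000e-01  2.606e+02] topfront [ 7.400e+00 -2.000e-01  3.101e+02] tilt 45.0
turn [ 0.  -0.1  0.1] |0.1| shift [-0.1 -0.4  0.2] |0|
turn [10.  -0.   0.1] |10.0| shift [-0.1 12.5 -7.1] |14|
turn [20.  -0.   0.1] |20.0| shift [ -0.1  24.9 -12.2] |28|
```

Request:
apply_moves --pt "5 0 0 0 6 -4 0" --pt "10 0 0 0 12.5 -7 0" --pt "15 0 0 0 19 -10 0" --pt "20 0 0 0 25 -12 0" --pt "20 0 0 0 25 -12 0"

```text
time: 10.8
ee_pos: [640.1, 152.7, 267.9]
tool_rot: [-0.932, 0.597, -1.027]
ft_force: [0.2, -0.3, -3.2]
gripper_width: 18.5
```

```bash
python3 - <<'E'
from plan import *
h.st();org()
for s in((-8,258.5,15),(-7.5,257,10),(-7,256,5)):h.goto(*rt(*s))
q=h.manip.get_obs()["joints"]
for s in((-8,258.5,15),(-7.5,257,8),(-7,256,2)):
    Rt,p=rt(*s);q,*e=follow(q,p,Rt,20);print(e,q.round(2))
E
```

```text
t 10.80 p [640.1 152.7 267.9] q [-0.783  0.306  0.65   1.914 -0.602  0.541 -0.889] y [ 0.449  0.208 -0.869] x [ 0.419 -0.908 -0.   ] F [ 0.2 -0.3 -3.2] M [-0.39  1.01 -0.02] w 18.5
org [-62.5  -0.4 191.5] strip [ -9.7  -0.5 257.4] topfront [-12.   -0.5 309.2] tilt 25.0
turn [10.  -0.1  0.1] |10.0| shift [-0.3 10.8 -5. ] |12|
turn [15.  -0.1  0.1] |15.0| shift [-0.3 18.2 -8. ] |20|
turn [20.  -0.1  0.1] |20.0| shift [ -0.3  25.3 -10.3] |27|
[np.float64(3.410605131648481e-13), np.float64(1.7492163990873013e-14)] [-0.56  0.23  0.42  2.08 -1.02  0.32 -0.42]
[np.float64(8.253242229096863), np.float64(3.460258990274238)] [-0.03  0.22 -0.16  2.11 -1.16  0.2  -0.22]
[np.float64(20.734287160295075), np.float64(8.738378916213952)] [ 0.2   0.25 -0.4   2.1  -1.16  0.2  -0.17]
```

Request:
apply_moves --pt "3 0 0 0 4 -1.5 0" --pt "6 0 0 0 8 -3 0" --pt "9 0 0 -0.3 11 -4.5 0" --pt "10 0 0 -0.3 12 -5 0" --pt "10 0 0 -0.3 12 -5 0"

```text
time: 11.3
ee_pos: [641.8, 153.6, 255.2]
tool_rot: [-0.778, 0.5, -1.06]
ft_force: [1.0, -0.2, -2.5]
gripper_width: 18.3
```

```bash
python3 - <<'E'
from plan import *
h.st();org()
E
```

```text
t 11.30 p [641.8 153.6 255.2] q [-0.582  0.264  0.413  2.031 -0.947  0.299 -0.519] y [ 0.579  0.269 -0.77 ] x [ 0.419 -0.908 -0.002] F [ 1.  -0.2 -2.5] M [-0.56  1.18 -0.1 ] w 18.3
org [-47.7  -0.2 183.6] strip [ -7.1  -0.4 257.6] topfront [-18.3  -0.5 308.2] tilt 15.1
```

Request:
apply_moves --pt "0 0 0 0 2 -1.6 0" --pt "0 0 0 0 2 -1.6 0" --pt "0 0 0 0 2 -1.6 20" --pt "0 0 0 0 2 -1.6 35" --pt "0 0 0 0 2 -1.6 40"

```text
time: 11.8
ee_pos: [642.5, 154.2, 253.3]
tool_rot: [-0.778, 0.5, -1.059]
ft_force: [-0.4, 0.1, 0.0]
gripper_width: 33.9
```

Request:
apply_moves --pt "0 0 0 0 0 0 40" --pt "0 0 0 0 0 0 40" --pt "0 0 0 0 0 0 40" --pt "0 0 0 0 0 0 40"

```text
time: 12.2
ee_pos: [642.5, 154.2, 253.3]
tool_rot: [-0.778, 0.5, -1.059]
ft_force: [-0.4, 0.5, 0.6]
gripper_width: 34.3
```

```bash
python3 - <<'E'
from plan import *
import cv2
o=h.st()
a=h.manip.get_image("scene")[...,::-1];b=h.manip.get_image("wrist")[...,::-1]
cv2.imwrite("pics/s6.png",a);cv2.imwrite("pics/w6.png",b)
cv2.imwrite("pics/v6.png",cv2.hconcat([cv2.resize(a[190:290,265:398],(400,300),interpolation=2),cv2.resize(b,(400,300))]))
E
```

```text
t 12.20 p [642.5 154.2 253.3] q [-0.576  0.267  0.406  2.031 -0.959  0.296 -0.507] y [ 0.579  0.27  -0.77 ] x [ 0.42  -0.908 -0.002] F [-0.4  0.5  0.6] M [-0.29  0.61  0.01] w 34.3
```

View pics/v6.png

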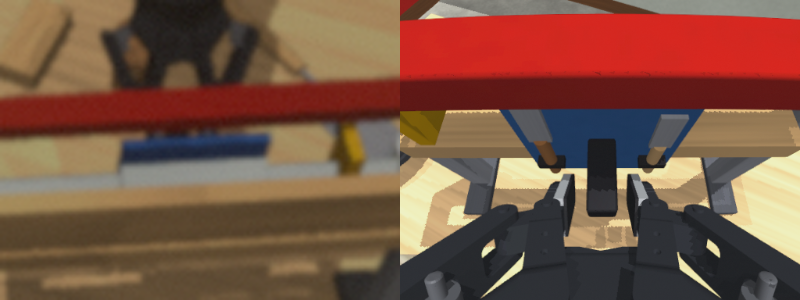

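```bash
cat >> plan.py <<'E'
def hung(y,dz=0,tilt=0):
    t=np.radians(tilt)
    return lambda p:O+X*(-26+p[0]*np.cos(t)+p[2]*np.sin(t))+Y*(y+p[1])+np.array([0,0,172+dz-p[0]*np.sin(t)+p[2]*np.cos(t)])
def meas(f,o):
    import cv2
    b=cv2.imread(f);H,S_,V=cv2.split(cv2.cvtColor(b,cv2.COLOR_BGR2HSV));m=((H>100)&(H<125)&(S_>90)&(V>40)).astype(np.uint8);m[:130]=0
    k,l,s,_=cv2.connectedComponentsWithStats(m);m=np.isin(l,[i for i in range(1,k) if s[i,4]>60])
    rows=range(145,190,4);c=h.cam("wrist",(o["ee_pos"],o["tool_rot"]))
    pl=np.polyfit(rows,[np.where(m[r])[0].min()-.5 for r in rows],1);pr=np.polyfit(rows,[np.where(m[r])[0].max()+.5 for r in rows],1)
    cols=[u for u in range(150,380,6) if m[:,u].any()];bt=np.array([(u,np.where(m[:,u])[0].max()+.5) for u in cols]);bt=bt[bt[:,1]>np.median(bt[:,1])-3]
    pb=np.polyfit(*bt.T,1)
    def cross(p): # u=p0 v+p1 ; v=pb0 u+pb1
        v=(pb[0]*p[1]+pb[1])/(1-pb[0]*p[0]);return np.array([np.polyval(p,v),v])
    return cross(pl),cross(pr),c
E
python3 - <<'E'
from plan import *
o=h.manip.get_obs();L,Rr,c=meas("pics/w6.png",o);print("obs bottom corners",L.round(1),Rr.round(1))
for y in(0,):
  for tl in(0,4):print(tl,[h.proj(c,hung(y,0,tl)((-4,yy,0))).round(1).tolist() for yy in(60,-60)],"handle end",[h.proj(c,hung(y,0,tl)((-56,yy,z))).round(1).tolist() for yy in(10,-10) for z in (44,66)])
for p in(L,Rr):print(rk(h.onz(c,p,172)))
import cv2;b=cv2.imread("pics/w6.png");V=b.max(2)
r=[np.where(V[v,215:300]<40)[0]+215 for v in(190,220,240,260,270,275)];print([(x.min(),x.max()) if len(x) else None for x in r])
print("col",[(v,int(V[v,257])) for v in range(170,290,6)])
E
```

```text
obs bottom corners [173.  206.1] [342.2 205.2]
0 [[177.9, 214.2], [335.9, 213.8]] handle end [[238.9, 276.2], [236.4, 269.6], [275.1, 276.1], [277.7, 269.5]]
4 [[177.8, 214.1], [335.9, 213.7]] handle end [[238.6, 269.2], [236.1, 258.2], [275.4, 269.1], [277.9, 258.1]]
[-23.4  64.4 172. ]
[-23.  -65.7 172. ]
[(np.int64(241), np.int64(275)), (np.int64(241), np.int64(276)), (np.int64(217), np.int64(296)), (np.int64(215), np.int64(299)), (np.int64(215), np.int64(299)), (np.int64(215), np.int64(299))]
col [(170, 93), (176, 92), (182, 30), (188, 30), (194, 30), (200, 31), (206, 31), (212, 32), (218, 32), (224, 31), (230, 37), (236, 36), (242, 37), (248, 57), (254, 56), (260, 58), (266, 58), (272, 28), (278, 168), (284, 170)]
```

```bash
python3 - <<'E'
from plan import *
import cv2
o=h.manip.get_obs();L,Rr,c=meas("pics/w6.png",o)
a,b=h.ray(c,L),h.ray(c,Rr);e=a[0]
# same-depth scale so that chord=120
za,zb=a[1]/(c[3][:,2]@a[1]),b[1]/(c[3][:,2]@b[1]);s=120/np.linalg.norm(za-zb);print("depth",s,rk(e+s*za),rk(e+s*zb),"eye",rk(e))
b=cv2.imread("pics/w6.png");H,S_,V=cv2.split(cv2.cvtColor(b,cv2.COLOR_BGR2HSV));m=((H>100)&(H<125)&(S_>90)&(V>40))
for r in range(138,212,6):
    u=np.where(m[r])[0];print(r,(u.min(),u.max()) if len(u) else None,end=" ")
g=[h.proj(c,hung(0)((-4,y,z))).round(0).tolist() for y in(60,-60) for z in(10,40,60)];print(g)
cv2.imwrite("pics/v6b.png",cv2.resize(b[120:290,120:400],None,fx=2.8,fy=2.8,interpolation=2))
E
```

```text
depth 210.46812511003807 [-29.8  59.4 188.6] [-29.5 -60.6 188.7] eye [-106.1    0.   385.2]
138 None 144 (np.int64(130), np.int64(385)) 150 (np.int64(134), np.int64(381)) 156 (np.int64(139), np.int64(377)) 162 (np.int64(143), np.int64(373)) 168 (np.int64(147), np.int64(368)) 174 (np.int64(151), np.int64(364)) 180 (np.int64(155), np.int64(360)) 186 (np.int64(160), np.int64(356)) 192 (np.int64(164), np.int64(351)) 198 (np.int64(168), np.int64(347)) 204 (np.int64(173), np.int64(342)) 210 (np.int64(212), np.int64(304)) [[175.0, 210.0], [163.0, 193.0], [153.0, 179.0], [339.0, 209.0], [351.0, 193.0], [361.0, 179.0]]
```

View pics/v6b.png

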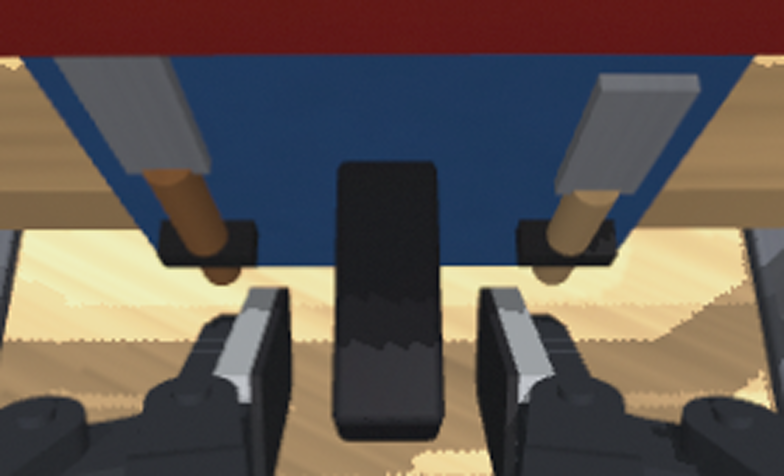

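```bash
python3 - <<'E'
from plan import *
o=h.manip.get_obs();print("tcp",rk(o["ee_pos"]),"pads",rk(o["ee_pos"]+6*R.from_rotvec(o["tool_rot"]).as_matrix()[:,1]))
Rt=toolR(np.radians(24.9),52,-1);p=O+X*-70+np.array([0,0,227])-6*Rt[:,1];h.goto(Rt,p)
q=o["joints"]
for y in(0,30,56):
    q,*e=follow(q,O+X*-70+Y*y+np.array([0,0,227])-6*Rt[:,1],Rt,20);print(np.round(e,2),q.round(2))
E
```

```text
tcp [-80.3  -0.  253.3] pads [-76.5  -0.  248.7]
turn [-1.7 -0.1 -0. ] |1.7| shift [ 0.  20.8 -8.7] |23|
[0. 0.] [-0.52  0.28  0.36  2.06 -1.03  0.31 -0.42]
[0. 0.] [-0.59  0.27  0.38  2.08 -0.99  0.27 -0.5 ]
[0. 0.] [-0.67  0.26  0.4   2.09 -0.94  0.25 -0.59]
```

Request:
apply_moves --pt "-1.5 0 0 0 6 -3 40" --pt "-3 0 0 0 12 -6 40" --pt "-4.5 0 0 0 18 -8 40" --pt "-4.7 0 0 0 21 -9 40" --pt "-4.7 0 0 0 21 -9 40"

```text
time: 12.8
ee_pos: [648.3, 157.1, 230.9]
tool_rot: [-0.851, 0.546, -1.044]
ft_force: [0.3, -1.3, -0.4]
gripper_width: 33.9
```

```bash
python3 - <<'E'
from plan import *
o=h.st();print("pads",rk(o["ee_pos"]+6*R.from_rotvec(o["tool_rot"]).as_matrix()[:,1]))
Rt=toolR(np.radians(24.9),55,-1);p=O+X*-70+np.array([0,0,227])-6*Rt[:,1];h.goto(Rt,p)
im=h.manip.get_image("wrist")[...,::-1]
import cv2;cv2.imwrite("pics/w7.png",im);c=h.cam("wrist",(o["ee_pos"],o["tool_rot"]))
H,S_,V=cv2.split(cv2.cvtColor(im.copy(),cv2.COLOR_BGR2HSV));m=((H>100)&(H<125)&(S_>90)&(V>40))
for r in range(110,200,10):
    u=np.where(m[r])[0]
    if len(u)>20:
        e=[]
        for y in(60,-60):
            a,b=[h.proj(c,hung(0)((-4,y,z))) for z in(0,128)];e.append((a+(b-a)*(r-a[1])/(b[1]-a[1]))[0].round(1))
        print(r,u.min(),u.max(),e)
E
```

```text
t 12.80 p [648.3 157.1 230.9] q [-0.641  0.333  0.484  1.985 -0.851  0.365 -0.634] y [ 0.519  0.242 -0.819] x [ 0.42  -0.907 -0.002] F [ 0.3 -1.3 -0.4] M [-0.26  0.56 -0.06] w 33.9
pads [-7.04e+01  2.00e-01  2.26e+02]
turn [ 0.  -0.1 -0.1] |0.1| shift [ 0.2 -0.6  0.9] |1|
130 102 416 [np.float64(99.9), np.float64(414.3)]
140 111 407 [np.float64(109.2), np.float64(405.0)]
150 120 397 [np.float64(118.5), np.float64(395.6)]
160 129 387 [np.float64(127.9), np.float64(386.3)]
170 139 378 [np.float64(137.2), np.float64(376.9)]
180 148 369 [np.float64(146.6), np.float64(367.6)]
190 158 358 [np.float64(155.9), np.float64(358.3)]
```

Request:
apply_moves --pt "0 0 0 0 0 0 20" --pt "0 0 0 0 0 0 10" --pt "0 0 0 0 0 0 10" --pt "0 0 0 0 0 0 10" --grip_force 20

```text
time: 13.25
ee_pos: [648.3, 156.4, 231.4]
tool_rot: [-0.85, 0.546, -1.045]
ft_force: [-5.0, -5.1, 4.7]
gripper_width: 19.6
```

Request:
apply_moves --pt "0 0 0 -2 0 0 10" --pt "0 0 0 -5 0 0 10" --pt "0 0 0 -8 0 0 10" --pt "0 0 0 -8 0 0 10"

```text
time: 13.65
ee_pos: [644.9, 163.4, 231.5]
tool_rot: [-0.85, 0.546, -1.045]
ft_force: [0.9, -4.7, -0.4]
gripper_width: 19.5
```

```bash
cat >> plan.py <<'E'
def chk():
    o=h.st();F=o["ft_force"];print("pads",rk(o["ee_pos"]+6*R.from_rotvec(o["tool_rot"]).as_matrix()[:,1]),"F rack",np.round([F@X,F@Y,F[2]],1))
E
python3 -c "
from plan import *
chk();h.goto(toolR(np.radians(24.9),55,-1),O+X*-70+Y*40+np.array([0,0,227])-6*toolR(np.radians(24.9),55,-1)[:,1])"
```

```text
t 13.65 p [644.9 163.4 231.5] q [-0.663  0.329  0.492  1.99  -0.84   0.357 -0.657] y [ 0.521  0.241 -0.819] x [ 0.419 -0.908 -0.002] F [ 0.9 -4.7 -0.4] M [-1.03  0.43 -0.51] w 19.5
pads [-70.7   7.3 226.6] F rack [-1.2 -4.6 -0.4]
turn [-0.  -0.2  0. ] |0.2| shift [-32.7   0.1   0.7] |33|
```

Request:
apply_moves --pt "0 0 0 -7 0 0 10" --pt "0 0 0 -15 0 0 10" --pt "0 0 0 -23 0 0 10" --pt "0 0 0 -31 0 0 10" --pt "0 0 0 -34 0 0 10"

```text
time: 14.15
ee_pos: [630.6, 194.3, 231.6]
tool_rot: [-0.85, 0.545, -1.046]
ft_force: [2.2, -7.0, 0.5]
gripper_width: 19.6
```

```bash
python3 - <<'E'
from plan import *
import cv2
chk();o=h.manip.get_obs();im=h.manip.get_image("wrist")[...,::-1].copy();c=h.cam("wrist",(o["ee_pos"],o["tool_rot"]))
H,S_,V=cv2.split(cv2.cvtColor(im,cv2.COLOR_BGR2HSV));m=((H>100)&(H<125)&(S_>90)&(V>40));ym=(H>20)&(H<32)&(S_>180)&(V>60)
for r in range(130,170,10):
    u=np.where(m[r])[0];e=[]
    for y in(60,-60):
        a,b=[h.proj(c,hung(41)((-4,y,z))) for z in(0,128)];e.append((a+(b-a)*(r-a[1])/(b[1]-a[1]))[0].round(1))
    w=np.where(ym[r])[0];print(r,u.min(),u.max(),e,"yellow",(w.min(),w.max(),len(w)) if len(w) else None)
print("stop face bottom front edge pred",[h.proj(c,O+X*x+Y*116+np.array([0,0,z])).round(1).tolist() for x in(-36,-18) for z in(250,265,290)])
E
```

```text
t 14.15 p [630.6 194.3 231.6] q [-0.763  0.32   0.528  2.008 -0.791  0.328 -0.757] y [ 0.521  0.241 -0.819] x [ 0.418 -0.908 -0.001] F [ 2.2 -7.   0.5] M [-1.41  0.35 -0.76] w 19.6
pads [-70.8  41.3 226.6] F rack [-1.  -7.2  0.5]
130 100 412 [np.float64(100.9), np.float64(413.0)] yellow (np.int64(91), np.int64(97), 7)
140 109 403 [np.float64(110.1), np.float64(403.8)] yellow (np.int64(31), np.int64(96), 66)
150 119 394 [np.float64(119.3), np.float64(394.5)] yellow (np.int64(29), np.int64(94), 66)
160 128 384 [np.float64(128.6), np.float64(385.2)] yellow (np.int64(43), np.int64(92), 50)
stop face bottom front edge pred [[83.9, 164.0], [63.3, 147.8], [16.5, 110.6], [91.8, 127.8], [73.3, 108.4], [32.3, 64.9]]
```

Request:
apply_moves --pt "0 0 0 -2 0 0 10" --pt "0 0 0 -4 0 0 10" --pt "0 0 0 -6 0 0 10" --pt "0 0 0 -7 0 0 10" --pt "0 0 0 -8 0 0 10"

```text
time: 14.7
ee_pos: [627.2, 201.4, 231.6]
tool_rot: [-0.85, 0.545, -1.046]
ft_force: [2.1, -5.4, 0.2]
gripper_width: 19.8
```

```bash
python3 -c "
from plan import *
chk()"
```

```text
t 14.70 p [627.2 201.4 231.6] q [-0.789  0.319  0.539  2.012 -0.779  0.322 -0.782] y [ 0.521  0.241 -0.819] x [ 0.418 -0.908 -0.001] F [ 2.1 -5.4  0.2] M [-1.3   0.27 -0.65] w 19.8
pads [-70.8  49.3 226.7] F rack [-0.4 -5.8  0.2]
```

Request:
apply_moves --pt "0 0 0 -1 0 0 10" --pt "0 0 0 -2 0 0 10" --pt "0 0 0 -2 0 0 10"

```text
time: 15.0
ee_pos: [626.4, 203.1, 231.6]
tool_rot: [-0.85, 0.545, -1.047]
ft_force: [1.8, -3.9, -0.0]
gripper_width: 19.4
```

```bash
python3 -c "
from plan import *
chk()"
```

```text
t 15.00 p [626.4 203.1 231.6] q [-0.795  0.319  0.542  2.013 -0.776  0.321 -0.788] y [ 0.521  0.24  -0.819] x [ 0.418 -0.908 -0.001] F [ 1.8 -3.9 -0. ] M [-1.1   0.33 -0.54] w 19.4
pads [-70.8  51.1 226.7] F rack [-0.  -4.3 -0. ]
```

Request:
apply_moves --pt "0 0 0 -1 0 0 10" --pt "0 0 0 -2 0 0 10" --pt "0 0 0 -2 0 0 10"

```text
time: 15.3
ee_pos: [625.6, 204.8, 231.6]
tool_rot: [-0.85, 0.545, -1.047]
ft_force: [1.6, -3.6, -0.1]
gripper_width: 19.6
```

Request:
apply_moves --pt "0 0 0 -1 0 0 10" --pt "0 0 0 -1 0 0 10"

```text
time: 15.5
ee_pos: [625.2, 205.8, 231.6]
tool_rot: [-0.85, 0.545, -1.047]
ft_force: [1.9, -3.8, -0.2]
gripper_width: 19.5
```

```bash
python3 -c "
from plan import *
chk()"
```

```text
t 15.50 p [625.2 205.8 231.6] q [-0.805  0.319  0.546  2.014 -0.771  0.318 -0.798] y [ 0.522  0.24  -0.819] x [ 0.418 -0.909 -0.001] F [ 1.9 -3.8 -0.2] M [-1.04  0.4  -0.5 ] w 19.5
pads [-70.8  54.1 226.7] F rack [ 0.1 -4.2 -0.2]
```

Request:
apply_moves --pt "0 0 0 -1 0 0 10" --pt "0 0 0 -1 0 0 10"

```text
time: 15.7
ee_pos: [624.7, 206.7, 231.6]
tool_rot: [-0.85, 0.545, -1.047]
ft_force: [1.5, -4.6, 0.3]
gripper_width: 20.0
```

Request:
apply_moves --pt "0 0 0 -1 0 0 10" --pt "0 0 0 -1 0 0 10"

```text
time: 15.9
ee_pos: [624.3, 207.7, 231.6]
tool_rot: [-0.85, 0.545, -1.047]
ft_force: [1.6, -3.5, -0.2]
gripper_width: 19.8
```

```bash
python3 -c "
from plan import *
chk()"
```

```text
t 15.90 p [624.3 207.7 231.6] q [-0.811  0.319  0.549  2.015 -0.769  0.317 -0.804] y [ 0.521  0.24  -0.819] x [ 0.418 -0.908 -0.001] F [ 1.6 -3.5 -0.2] M [-1.03  0.35 -0.49] w 19.8
pads [-70.8  56.2 226.7] F rack [-0.  -3.9 -0.2]
```

Request:
apply_moves --pt "0 0 0 -1 0 0 10" --pt "0 0 0 -1 0 0 10"

```text
time: 16.1
ee_pos: [623.8, 208.8, 231.6]
tool_rot: [-0.85, 0.545, -1.047]
ft_force: [1.6, -4.1, -0.3]
gripper_width: 19.2
```

Request:
apply_moves --pt "0 0 0 -1 0 0 10" --pt "0 0 0 -1 0 0 10"

```text
time: 16.3
ee_pos: [623.4, 209.8, 231.6]
tool_rot: [-0.85, 0.545, -1.047]
ft_force: [1.7, -4.7, 0.3]
gripper_width: 19.6
```

```bash
python3 - <<'E'
from plan import *
import cv2
chk();o=h.manip.get_obs();im=h.manip.get_image("wrist")[...,::-1].copy()
H,S_,V=cv2.split(cv2.cvtColor(im,cv2.COLOR_BGR2HSV));m=((H>100)&(H<125)&(S_>90)&(V>40));ym=(H>20)&(H<32)&(S_>180)&(V>60)
for r in range(125,175,8):
    u=np.where(m[r])[0];w=np.where(ym[r])[0];print(r,u.min() if len(u) else None,"yellow",(w.min(),w.max(),len(w)) if len(w) else None)
E
```

```text
t 16.30 p [623.4 209.8 231.6] q [-0.818  0.319  0.552  2.015 -0.766  0.316 -0.81 ] y [ 0.521  0.241 -0.819] x [ 0.418 -0.908 -0.001] F [ 1.7 -4.7  0.3] M [-1.04  0.28 -0.44] w 19.6
pads [-70.8  58.4 226.7] F rack [-0.4 -4.9  0.3]
125 None yellow None
133 103 yellow (np.int64(79), np.int64(100), 22)
141 110 yellow (np.int64(78), np.int64(108), 31)
149 117 yellow (np.int64(76), np.int64(115), 40)
157 125 yellow (np.int64(79), np.int64(123), 45)
165 133 yellow (np.int64(89), np.int64(126), 38)
173 140 yellow (np.int64(99), np.int64(125), 27)
```

Request:
apply_moves --pt "0 0 0 -1 0 0 10" --pt "0 0 0 -1 0 0 10"

```text
time: 16.55
ee_pos: [623.0, 210.4, 231.6]
tool_rot: [-0.85, 0.545, -1.047]
ft_force: [2.4, -5.1, -0.2]
gripper_width: 19.5
```

Request:
apply_moves --pt "0 0 0 -1 0 0 10" --pt "0 0 0 -1 0 0 10"

```text
time: 16.75
ee_pos: [623.0, 210.5, 231.6]
tool_rot: [-0.85, 0.545, -1.049]
ft_force: [3.7, -7.8, -1.0]
gripper_width: 19.7
```

Request:
apply_moves --pt "0 0 0 -1.5 0 0 10" --pt "0 0 0 -1.5 0 0 10" --pt "0 0 0 -1.5 0 0 10"

```text
time: 17.05
ee_pos: [622.9, 210.5, 231.7]
tool_rot: [-0.849, 0.545, -1.051]
ft_force: [6.8, -9.2, -3.5]
gripper_width: 19.8
```

```bash
python3 -c "
from plan import *
chk()"
```

```text
t 17.05 p [622.9 210.5 231.7] q [-0.829  0.319  0.559  2.017 -0.76   0.312 -0.821] y [ 0.524  0.237 -0.818] x [ 0.415 -0.91   0.001] F [ 6.8 -9.2 -3.5] M [-1.9  -0.15 -1.12] w 19.8
pads [-70.8  59.3 226.8] F rack [  2.3 -11.2  -3.5]
```

Request:
apply_moves --pt "0 0 0 -2.5 0 0 10" --pt "0 0 0 -2.5 0 0 10" --pt "0 0 0 -2.5 0 0 10"

```text
time: 17.35
ee_pos: [622.9, 210.6, 231.8]
tool_rot: [-0.849, 0.544, -1.055]
ft_force: [10.2, -14.2, -3.5]
gripper_width: 19.8
```

```bash
python3 -c "
from plan import *
chk()"
```

```text
t 17.35 p [622.9 210.6 231.8] q [-0.836  0.319  0.565  2.018 -0.755  0.309 -0.829] y [ 0.526  0.234 -0.818] x [ 0.412 -0.911  0.004] F [ 10.2 -14.2  -3.5] M [-2.61 -0.47 -1.51] w 19.8
pads [-70.8  59.4 226.9] F rack [  3.2 -17.2  -3.5]
```

```bash
python3 -c "
from plan import *
h.goto(toolR(np.radians(24.7),55,-1),h.manip.get_obs()['ee_pos'])"
```

```text
turn [-0.1 -0.2  0.4] |0.5| shift [0. 0. 0.] |0|
```

Request:
apply_moves --pt "0 0 0 0 0 0 10" --pt "0 0 0 0.2 0 0 10" --pt "0 0 0 0.2 0 0 10"

```text
time: 17.65
ee_pos: [623.0, 210.5, 231.7]
tool_rot: [-0.849, 0.544, -1.055]
ft_force: [3.9, -4.9, -1.8]
gripper_width: 19.4
```

```bash
python3 -c "
from plan import *
chk()"
```

```text
t 17.65 p [623.  210.5 231.7] q [-0.835  0.319  0.565  2.018 -0.755  0.309 -0.829] y [ 0.526  0.234 -0.818] x [ 0.412 -0.911  0.004] F [ 3.9 -4.9 -1.8] M [-1.03  0.38 -0.19] w 19.4
pads [-70.8  59.2 226.8] F rack [ 1.4 -6.1 -1.8]
```

Release and check.

Request:
apply_moves --pt "0 0 0 0 0 0 25" --pt "0 0 0 0 0 0 40" --pt "0 0 0 0 0 0 45" --pt "0 0 0 0 0 0 45" --pt "0 0 0 0 0 0 45"

```text
time: 18.15
ee_pos: [622.8, 210.7, 231.7]
tool_rot: [-0.849, 0.544, -1.055]
ft_force: [0.9, 1.2, -0.5]
gripper_width: 38.6
```

```bash
cat > view.py <<'E'
from plan import *
import cv2,sys
Y0=float(sys.argv[1]);chk();o=h.manip.get_obs();im=h.manip.get_image("wrist")[...,::-1].copy();c=h.cam("wrist",(o["ee_pos"],o["tool_rot"]))
H,S_,V=cv2.split(cv2.cvtColor(im,cv2.COLOR_BGR2HSV));m=((H>100)&(H<125)&(S_>90)&(V>40));ym=(H>20)&(H<32)&(S_>180)&(V>60)
for r in range(125,230,10):
    u=np.where(m[r])[0];e=[]
    if len(u)<20: continue
    for y in(60,-60):
        a,b=[h.proj(c,hung(Y0)((-4,y,z))) for z in(0,128)];e.append(float((a+(b-a)*(r-a[1])/(b[1]-a[1]))[0].round(1)))
    w=np.where(ym[r])[0];print(r,u.min(),u.max(),"pred",e,"yellow",(w.min(),w.max()) if len(w) else None)
print("bottom row",[int(np.where(m[:240,u])[0].max()) for u in (200,215,300,315) if m[:240,u].any()],"pred",[h.proj(c,hung(Y0)((-4,y,0))).round(1).tolist() for y in(30,-30)])
E
python3 view.py 59.5
```

```text
t 18.15 p [622.8 210.7 231.7] q [-0.835  0.319  0.564  2.018 -0.755  0.309 -0.829] y [ 0.525  0.235 -0.818] x [ 0.412 -0.911  0.003] F [ 0.9  1.2 -0.5] M [-0.23  0.6  -0.02] w 38.6
pads [-70.8  59.5 226.8] F rack [ 1.3  0.7 -0.5]
135 105 407 pred [103.7, 405.9] yellow (np.int64(82), np.int64(102))
145 113 398 pred [113.0, 396.7] yellow (np.int64(80), np.int64(111))
155 123 388 pred [122.2, 387.6] yellow (np.int64(78), np.int64(121))
165 132 379 pred [131.4, 378.4] yellow (np.int64(90), np.int64(128))
175 142 370 pred [140.6, 369.2] yellow (np.int64(103), np.int64(126))
185 151 361 pred [149.9, 360.1] yellow None
195 160 351 pred [159.1, 350.9] yellow None
bottom row [188, 204, 203, 187] pred [[211.6, 203.9], [300.1, 203.1]]
```

Request:
apply_moves --pt "0 0 0 0 -10 0 50" --pt "0 0 0 0 -25 0 50" --pt "0 0 0 0 -45 0 50" --pt "0 0 0 0 -65 0 50" --pt "0 0 0 0 -85 0 50"

```text
time: 18.7
ee_pos: [577.8, 190.3, 301.6]
tool_rot: [-0.85, 0.545, -1.055]
ft_force: [-0.2, 0.4, -0.3]
gripper_width: 42.6
```

Request:
apply_moves --pt "0 0 0 0 -10 0 50" --pt "0 0 0 0 -15 0 50" --pt "0 0 0 0 -15 0 50" --pt "0 0 0 0 -15 0 50" --pt "0 0 0 0 -15 0 50"

```text
time: 19.2
ee_pos: [570.0, 186.8, 313.5]
tool_rot: [-0.85, 0.545, -1.055]
ft_force: [-0.6, -0.1, 0.1]
gripper_width: 43.0
```

```bash
python3 view.py 59.5
```

```text
t 19.20 p [570.  186.8 313.5] q [-1.173  0.083  0.875  2.068 -0.297  0.425 -1.232] y [ 0.525  0.234 -0.818] x [ 0.412 -0.911  0.004] F [-0.6 -0.1  0.1] M [-0.21  0.59 -0.  ] w 43.0
pads [-128.9   60.1  308.6] F rack [-0.6  0.1  0.1]
125 175 337 pred [173.4, 337.5] yellow (np.int64(166), np.int64(173))
135 180 332 pred [178.2, 332.7] yellow (np.int64(159), np.int64(178))
145 184 328 pred [182.9, 328.0] yellow (np.int64(165), np.int64(179))
155 189 323 pred [187.6, 323.3] yellow None
165 194 318 pred [192.3, 318.5] yellow None
bottom row [172, 158, 153, 171] pred [[225.8, 172.2], [285.7, 171.7]]
```

Plate unchanged after retreat, robot clear; handing in.

```bash
python3 -c "
from bench import manip
print(manip.finish_job())"
```

```text
the job is handed in; nothing more can be done
None
```

The plate is hung on the cleat against the yellow stop, released, and the job was handed in at about 19 s of the 67 s allowed. No verdict was reported.

- **Hooking:** I gripped the handle on the easel and tilted the plate back about 46°. I passed it behind the red bar without contact and lowered the strip behind the cleat about 57 mm right of the stop. The arm could not follow the handle all the way to upright, so I took the plate to about 15° of tilt, let go, and it swung home by itself.
- **Sliding:** I regripped at 20 N and slid it left with 4–7 N of drag. It stalled at the stop. I pressed up to 17 N at the wrist, which I estimate as about 12 N on the stop. Then I eased off and let go.
- **Last checks:** In the wrist view after retreating, the plate's edges were within about 2 px of the fully home, upright pose, and the plate touched the stop. Wrist force was near zero and the gripper was clear.
- **Not settled:** My early estimate put the stop contact about 3 mm before where the plate met it; I relied on the force and the stall instead. One automatic reading of the hung plate's bottom edge came out 16 mm high because a tool clip on the plate misled the colour mask; a closer look cleared it. I took no final picture of the bystanders, but the wrist force showed no unexpected contact.

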